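Load a carrier plate into a dispensing station and lock it

ROBOT

A 6-joint arm with a two-finger parallel gripper is mounted at the origin on the work surface. World frame = base frame: x ahead of the robot, y to its left, z up, the work surface at z = 0. Lengths are in m, angles in rad, forces in N, time in s.
With the tool pointing down it reaches from about 0.25 to 0.725 m from the base axis. Payload 4 kg.
Tool frame: the origin (TCP) lies at the very end of the fingers, on their centre line; the grasp point (between the pads) lies 19 mm behind it (r.grip_point_offset is the distance from the TCP to the grasp point, in m); z points along the fingers, y is the line along which they close (so a half turn about z gives the same grasp; the last joint's range is limited). The gripper opens to 85 mm and grips with 20 to 120 N. Pads are 22 mm wide; open, the fingers measure 114 mm over their backs; the gripper's body (76 mm by 85 mm) begins 54 mm behind the grasp point. The pads swing forward as they close: fully open they stand 13 mm farther back than shut.
Start: joints at [1.134, 0.241, 0.005, 1.335, 0, 1.571], TCP at [0.212, 0.453, 0.231] pointing down, gripper open.
Joint ranges: [-2.72, 2.72], [-1.05, 1.87], [-1.09, 1.28], [-1.99, 2.15], [-1.42, 1.44], [-3.14, 3.14]. Speed limits (rad/s): [2.79, 2.79, 3.14, 3.14, 3.14, 3.14].

INTERFACE

Orientations are given as a 3x3 rotation matrix whose columns are the frame's x, y, z axes.
In Python, from station import r, read_camera gives the robot as it stands.
- The arm moves only by the tool move_arm, never from a script. Its argument "moves" is a list of rows, each an object of numbers: "x", "y", "z": the shift along the world's x, y, z as a fraction of full scale; "turn": the turn about the world's z as a fraction of full scale; "grip": the opening, from -1 (shut) to 1 (fully open). A call has 1 to 20 rows; each row shifts and turns the commanded pose from where the row before left it; what a row does not reach is not made up. Full scale, the value 1, is 400 mm for a shift and 45 degrees for a turn. A row lasts 1/12 s, in which the tool goes at most 41.7 mm and 7.16 degrees, less where a joint would pass 70% of its speed; a pose out of reach is approached as far as the arm can. A call with a number of a shift or a turn outside -1 to 1 is refused whole. A call with a gripper value outside its range is refused whole. The fingers move at their own pace and stop on an object; the grip force is fixed at half the most. Time passes only in rows, so rows that do not move let the fingers close. It gives the time, the measured TCP pose, the force, the opening and the grip force at its end, in the units of the state.
- r.state(): the state, without advancing time (a new reading comes with each control period).
- read_camera(name): name is "scene" or "top" or "wrist"; returns a dict with "color" (480x640x3 uint8, red, green, blue), "z_map" (480x640 float32, m along the optical axis (not along the pixel's ray), 0 where there is no reading), "fx", "fy", "cx", "cy" (pixels), "k1" (the pictures are not rectified: a ray, as slopes to the right and down, at radius r is drawn at 1 + k1 r^2 times it, then the intrinsics apply), "origin" and "rotation" of the camera in the world. Camera axes: x right, y up, looking along -z (the intrinsics and any distortion apply to the point x, -y, -z); pixel columns grow to the right and rows downward; lengths in m; the calibration is good to about 2 mm. A picture is of the moment at which its call begins.
- r.sign_off(): hands the job in; it is judged then, once.
The state is a dict: "clock": time; "q": joint angles; "joint_vel": joint speeds; "effort": joint torques, N m; "ee_pos": TCP position; "eef_rot": TCP orientation; "contact_force": force on the tool from outside, world axes, zero at the start; "moment": the same for the moment, N m; "finger_gap": opening from 0.0 (shut) to 1.0 (fully open); "grip_force": force on a finger pad.
Only numpy, scipy, OpenCV 4.12 (cv2) and the standard library are available. Lean on these libraries where they do the work, as an engineer would, in place of code of your own. Each camera call takes 0.05 s, during which the arm holds its last target. There are 200 camera calls.

TASK

Slide the aluminium carrier plate into the bay of the dispensing station until it is fully home, flush with the mouth. Then drop the orange T-handle fully onto the square brass stub while the lock is still open, and with it turn the yellow lock tongue counter-clockwise (seen from above) across the mouth to its stop. Leave the handle seated on the stub, let go, and leave the other things on the table where they are.

Things in the scene. Friction and masses are not known exactly. Their poses are not given: they have to be found in the camera images.
- plate: Aluminium carrier plate, flat slab 130 (x) x 64 (y) x 10 (z) mm, about 0.22 kg, four blue discs in a row on top; same both ways round. Origin: centre of its underside. It lies on the stand, and either end may go in first.
- stand: Fixed black rest under the plate, 110 (x) x 44 (y) mm, 25 mm high, so the plate overhangs it by 10 mm on every side. Origin: centre of its underside, on the table.
- bay_mouth (a point): Centre of the bay's mouth, on the bay floor, 45 mm above the table; x points straight into the bay, z up. Bay 66 mm wide, 11.5 mm high; walls and, over them, lips leave a 40 mm gap along the middle of the top; roof 20 mm above the floor (25 at the mouth). The first 12 mm flare out a few mm. A sill level with the floor, 40 mm wide, sticks out 15 mm before the mouth.
- bay_home (a point): Where the plate's origin is when it is fully home: 65 mm inside the mouth, on the bay floor (rear edge then flush with the mouth). Axes as bay_mouth.
- lock_seat (a point): On the lock's upright axis, top of its 36 mm wide steel shoulder, 70 mm above the table; 11 mm before the mouth and 92 mm left (+y) of its centre. x points along the yellow tongue (tip 78 mm from the axis, 14 mm wide, 9.5 thick, mid 18.5 mm below). On the shoulder a brass stub, 18 x 18 mm square, 27 mm high (top 6 mm only 14.5 square), flats parallel to the tongue; it turns with the lock.
- lock (a joint): Angle of the lock in rad: 0 is fully open (tongue points away from the station towards the robot), grows counter-clockwise seen from above, 1.3 is the stop with the tongue straight across the mouth, 4 mm before it. Stiff (0.12 N m); stays where it is left. A plate that sticks out blocks it.
- handle: T-handle, 0.14 kg: black square hub 44 x 44 mm, 30 mm high, with a 19.6 mm square bore open at the underside (30 mm deep, flats parallel to the hub's sides); on it an orange grip bar 74 (x) x 14 (y) mm, 34 mm high (total height 64 mm). Origin: centre of the hub's underside. Stands on the table. Fits the stub in any of the four quarter turns, seated when its underside rests on the shoulder.
- resin_jar: Resin jar, 54 mm wide, 75 mm high; not part of the job, leave it. Origin: underside.
- cleaner: Bottle with blue cap, 56 mm wide, 140 mm high; not part of the job, leave it. Origin: underside.
- cup: White cup, 72 mm wide, 80 mm high; not part of the job, leave it. Origin: underside.
- collar: Aluminium collar, 60 mm wide, 22 mm high; not part of the job, leave it. Origin: underside.
- driver: Screwdriver lying on the table; not part of the job, leave it. Origin: underside.
- spanner: Wrench lying on the table; not part of the job, leave it. Origin: underside.
- cartridge: White syringe cartridge with blue tip, about 130 mm long, lying on the table; not part of the job, leave it. Origin: underside.
- dock: Grey dispensing station (blue foot), 160 mm wide, 215 mm deep, fixed. Origin: on the table below the mouth; x into the bay. At the bay's end a black contact block resists the last 12 mm of travel (3 N, with friction up to 10 N of push) up to a hard stop. A syringe tip hangs 125 mm inside the mouth, 155 mm above the table; its post (300 mm high) stands farther in, to the right.
Things that resemble listed ones, but are neither listed nor needed, are in the scene too. What is shaped like the plate but red or turquoise is not meant.

How it is judged:
By the outcome, as a careful person would: the job done as asked, in the order asked, and still so for the second after the job is handed in, with the robot touching nothing.
It also fails if it takes over 66 s, if anything falls off the work surface, if the arm or the gripper's body presses on something with over 40 N, if the wrist force passes 120 N, or if a joint passes its speed limit or range.

## Working session

There is one attempt and no reset: what is moved stays moved. The work goes in short steps, Python scripts to look and compute and a tool call to move; the robot and the scene stay as the last step left them, time stands still between calls to the robot, and variables do not carry over. Pictures are saved under pics/ and viewed, at most 10 in all, crops included, and the job is handed in when it is done.

Besides the shell and the picture viewer there is one more tool, called after ">>>" in YAML: its name, and indented under it one key for each argument. move_arm: Moves the arm, as the interface text tells. Shift numbers are shares of 400 mm and turn numbers shares of 45 degrees, none past 1 either way. Its arguments: {"type":"object","properties":{"moves":{"type":"array"}},"required":["moves"]}

```bash
mkdir -p pics; ls; cat > h.py <<'E'
import numpy as np, cv2
from station import r, read_camera
def cam(n,save=None):
    c=read_camera(n)
    np.savez('pics/%s.npz'%(save or n),**c)
    if save: cv2.imwrite('pics/%s.png'%save,c['color'][:,:,::-1])
    return c
def load(s):
    return dict(np.load('pics/%s.npz'%s))
def rays(c,uv):
    uv=np.asarray(uv,float).reshape(-1,1,2)
    K=np.array([[c['fx'],0,c['cx']],[0,c['fy'],c['cy']],[0,0,1]],float)
    p=cv2.undistortPointsIter(uv,K,np.array([float(c['k1']),0,0,0]),None,None,(3,50,1e-10)).reshape(-1,2)
    d=np.c_[p[:,0],-p[:,1],-np.ones(len(p))]
    return d@np.asarray(c['rotation']).T
def plane(c,uv,z):
    d=rays(c,uv);o=np.asarray(c['origin'])
    return o+d*((z-o[2])/d[:,2])[:,None]
def depth(c,uv):
    uv=np.asarray(uv).reshape(-1,2).astype(int)
    return np.asarray(c['origin'])+rays(c,uv)*c['z_map'][uv[:,1],uv[:,0]][:,None]
def proj(c,P):
    p=(np.asarray(P).reshape(-1,3)-c['origin'])@np.asarray(c['rotation'])
    x=p[:,0]/-p[:,2];y=-p[:,1]/-p[:,2];k=1+c['k1']*(x*x+y*y)
    return np.c_[c['fx']*x*k+c['cx'],c['fy']*y*k+c['cy']]
E
python3 - <<'E'
from h import *
for n in ('top','scene','wrist'):
    c=cam(n,n+'0'); print(n,c['origin'],c['rotation'].round(3).tolist(),c['fx'],c['k1'])
s=r.state();print(s['clock'],s['ee_pos'],s['eef_rot'],s['finger_gap'])
E
```

```text
pics
top [0.27672513 0.01145381 1.30802413] [[-0.012, 0.982, -0.188], [-1.0, -0.011, 0.009], [0.007, 0.189, 0.982]] 507.6025460920259 -0.04613199107488028
scene [ 0.95335244 -0.53086117  0.9061255 ] [[0.763, -0.492, 0.419], [0.646, 0.579, -0.498], [0.002, 0.65, 0.76]] 458.23193266187087 -0.09221429171109871
wrist [0.13933026 0.48683908 0.3729897 ] [[0.423, -0.863, -0.277], [0.906, 0.402, 0.131], [-0.002, -0.306, 0.952]] 370.05910269960816 -0.06063670187697139
0.15 [0.21130974 0.45260408 0.23060602] [[-9.06100759e-01  4.23061370e-01 -7.01813747e-04]
 [ 4.23061952e-01  9.06099503e-01 -1.50846060e-03]
 [-2.25831920e-06 -1.66372799e-03 -9.99998616e-01]] 1.0018771531227078
```

View pics/top0.png

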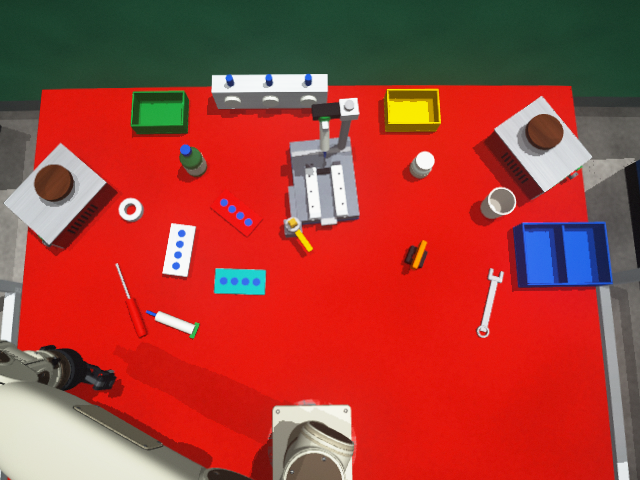

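View pics/scene0.png

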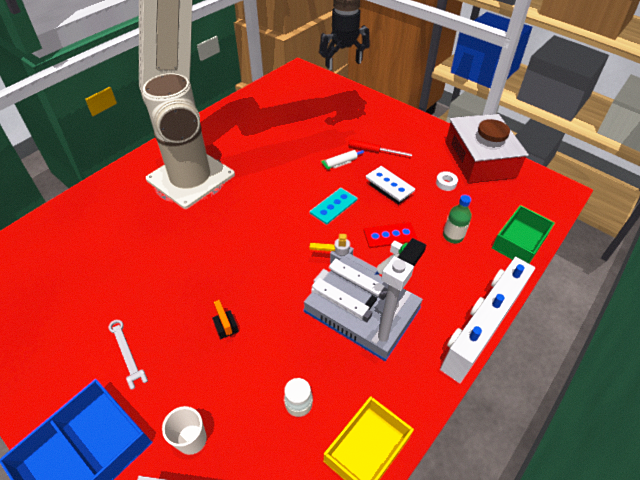

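Top: the plate is the white slab at (180,250), the handle is at (416,254), the dock mouth is at about (330,220), the stub is at (292,226), and the tongue points to (306,245). Scene: plate at (390,184), handle at (225,320), stub at (342,243).

```bash
cat > m1.py <<'E'
from h import *
T=load('top0');S=load('scene0')
def tri(a,ua,b,ub):
    da=rays(a,[ua])[0];db=rays(b,[ub])[0];da/=np.linalg.norm(da);db/=np.linalg.norm(db)
    k=np.linalg.lstsq(np.c_[da,-db],b['origin']-a['origin'],rcond=None)[0]
    p=a['origin']+da*k[0];q=b['origin']+db*k[1];return (p+q)/2,np.linalg.norm(p-q)
def blobs(c,lo,hi,roi,mina=8):
    x0,y0,x1,y1=roi;h=cv2.cvtColor(c['color'],cv2.COLOR_RGB2HSV);m=np.zeros(h.shape[:2],np.uint8)
    m[y0:y1,x0:x1]=cv2.inRange(h,lo,hi)[y0:y1,x0:x1]
    n,l,st,ce=cv2.connectedComponentsWithStats(m);return [(ce[i],st[i,4],l==i) for i in range(1,n) if st[i,4]>=mina]
if __name__=='__main__':
    bt=blobs(T,(95,90,60),(130,255,255),(160,220,200,280));bs=blobs(S,(95,90,60),(130,255,255),(362,165,418,205))
    bt=sorted([b[0] for b in bt],key=lambda p:p[1]);bs=sorted([b[0] for b in bs],key=lambda p:p[0])
    print(len(bt),len(bs))
    # far (small row in top)= larger x
    for p in bt:
        print(p,[ (np.round(tri(T,p,S,q)[0],4),round(tri(T,p,S,q)[1],4)) for q in bs])
    for nm,c,roi in (('T',T,(160,220,200,280)),('S',S,(355,160,420,208))):
        h=cv2.cvtColor(c['color'],cv2.COLOR_RGB2HSV)
        x0,y0,x1,y1=roi;m=((h[...,1]<60)&(h[...,2]>140)).astype(np.uint8)*255;k=np.zeros_like(m);k[y0:y1,x0:x1]=m[y0:y1,x0:x1]
        k=cv2.morphologyEx(k,cv2.MORPH_CLOSE,np.ones((9,9)));cs=max(cv2.findContours(k,0,1)[0],key=cv2.contourArea).reshape(-1,2)
        P=plane(c,cs,.035)[:,:2].astype(np.float32);print(nm,'plate',cv2.minAreaRect(P))
        print(' depth z',np.median(depth(c,cs[::5])[:,2]))
    for nm,c,roi in (('T',T,(400,230,440,275)),('S',S,(205,295,245,345)),):
        for ce,a,m in blobs(c,(8,150,120),(24,255,255),roi,15):
            v,u=np.nonzero(m);D=depth(c,np.c_[u,v]);print(nm,'orange',ce,a,'z pct',np.percentile(D[:,2],[5,50,95]).round(4))
            P=D[D[:,2]>.055];print('  rect',cv2.minAreaRect(P[:,:2].astype(np.float32)),len(P))
            cs=cv2.findContours(m.astype(np.uint8),0,1)[0][0].reshape(-1,2);print('  planerect .064',cv2.minAreaRect(plane(c,cs,.064)[:,:2].astype(np.float32)))
    a=cv2.resize(T['color'][190:270,270:370],None,fx=4,fy=4,interpolation=2);b=cv2.resize(S['color'][220:350,295:430],None,fx=3,fy=3,interpolation=2)
    e=cv2.resize(T['color'][235:275,395:440],None,fx=6,fy=6);o=np.zeros((580,800,3),np.uint8);o[:320,:400]=a;o[:390,400:800]=b[:390,:400];o[330:570,:270]=e
    cv2.imwrite('pics/crop1.png',o[:,:,::-1])
E
python3 m1.py
```

```text
4 4
[181.33333333 233.        ] [(array([0.4944, 0.2934, 0.1035]), np.float64(0.0468)), (array([0.504 , 0.305 , 0.0803]), np.float64(0.032)), (array([0.5142, 0.3167, 0.0572]), np.float64(0.0163)), (array([0.5249, 0.3287, 0.033 ]), np.float64(0.0001))]
[179.36363636 243.90909091] [(array([0.4772, 0.3091, 0.0799]), np.float64(0.0316)), (array([0.4868, 0.321 , 0.0562]), np.float64(0.0161)), (array([0.4969, 0.3331, 0.0326]), np.float64(0.0004)), (array([0.5076, 0.3454, 0.0079]), np.float64(0.0174))]
[177.51111111 254.57777778] [(array([0.4598, 0.3246, 0.0567]), np.float64(0.016)), (array([0.4694, 0.3368, 0.0325]), np.float64(0.0002)), (array([0.4794, 0.3491, 0.0085]), np.float64(0.0174)), (array([ 0.4901,  0.3617, -0.0166]), np.float64(0.0352))]
[175.60416667 265.45833333] [(array([0.4416, 0.3406, 0.0328]), np.float64(0.0003)), (array([0.4511, 0.3532, 0.0081]), np.float64(0.0173)), (array([ 0.4611,  0.3657, -0.0162]), np.float64(0.0353)), (array([ 0.4718,  0.3784, -0.0416]), np.float64(0.054))]
T plate ((0.4822613596916199, 0.3330584168434143), (0.06478112936019897, 0.13134178519248962), 81.99565124511719)
 depth z 0.03485741556316735
S plate ((0.4857044517993927, 0.32969391345977783), (0.06945031881332397, 0.1341887265443802), 82.21675872802734)
 depth z 0.029279426322992796
T orange [418.80788177 254.62561576] 203 z pct [0.0278 0.0633 0.0683]
  rect ((0.3703857958316803, -0.1499348282814026), (0.04311155900359154, 0.3706965744495392), 36.76203536987305) 167
  planerect .064 ((0.45815736055374146, -0.26981666684150696), (0.018711088225245476, 0.07854608446359634), 65.73300170898438)
S orange [222.79457364 317.08527132] 258 z pct [0.0369 0.0628 0.0658]
  rect ((0.693311333656311, -0.38998353481292725), (0.017381086945533752, 0.5912439823150635), 63.237178802490234) 211
  planerect .064 ((0.47037914395332336, -0.27712634205818176), (0.015504690818488598, 0.09141809493303299), 66.72885131835938)
```

View pics/crop1.png

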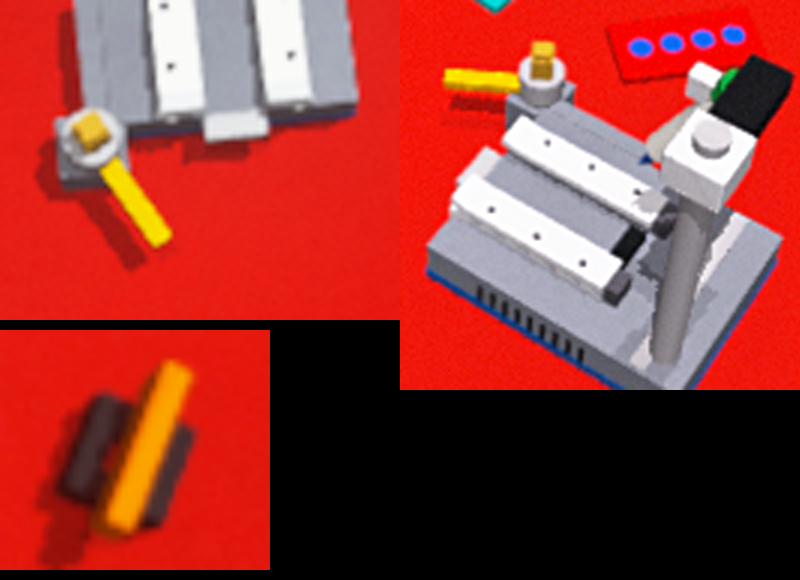

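The crop shows the stub at top (292.5,222), the tongue to (309,250), the lips at (300..350,216) and the sill at (329,221). The plate centre is about (.483,.335), top z≈.034, yaw −8°. I'll move above the plate, then to a dock view.

>>> move_arm:
  moves:
    - {"x": 0.077,"y": -0.036,"turn": 0.047}
    - {"x": 0.077,"y": -0.036,"turn": 0.047}
    - {"x": 0.077,"y": -0.036,"turn": 0.047}
    - {"x": 0.077,"y": -0.036,"turn": 0.047}
    - {"x": 0.077,"y": -0.036,"turn": 0.047}
    - {"x": 0.077,"y": -0.036,"turn": 0.047}
    - {"x": 0.077,"y": -0.036,"turn": 0.047}
    - {"x": 0.077,"y": -0.036,"turn": 0.047}
    - {"grip": 1}
    - {"grip": 1}

```text
$.moves[0]: bad value
```

```bash
python3 - <<'E'
from h import *
c=cam('wrist','w1');s=r.state();print(s['q'],s['ee_pos'],s['eef_rot'][:,0] if hasattr(s['eef_rot'],'shape') else s['eef_rot'])
print(c['origin'])
h=cv2.cvtColor(c['color'],cv2.COLOR_RGB2HSV)
pr=proj(c,[.483,.335,.035])[0];print(pr)
m=((h[...,1]<60)&(h[...,2]>140)).astype(np.uint8)*255
m=cv2.morphologyEx(m,cv2.MORPH_CLOSE,np.ones((25,25)));n,l,st,ce=cv2.connectedComponentsWithStats(m)
i=l[int(pr[1]),int(pr[0])];print(i,st[i])
cs=cv2.findContours((l==i).astype(np.uint8),0,1)[0][0].reshape(-1,2)
for z in (.033,.035):print(z,cv2.minAreaRect(plane(c,cs,z)[:,:2].astype(np.float32)))
E
```

```text
[1.13398910e+00 2.41129689e-01 4.22196083e-03 1.33521782e+00
 5.27374979e-06 1.57077071e+00] [0.2113565  0.45269783 0.23074442] [-9.06117814e-01  4.23025421e-01  5.30779981e-06]
[0.13935076 0.48688298 0.37310324]
[327.35742287 448.58606062]
0 [     0      0    640    480 296244]
0.033 ((0.1782325655221939, 0.7646411657333374), (0.017188990488648415, 0.04714193567633629), 75.65033721923828)
0.035 ((0.17800390720367432, 0.7630077004432678), (0.017087874934077263, 0.04686473682522774), 75.65029907226562)
```

>>> move_arm:
  moves:
    - {"x": -0.015,"y": -0.09,"turn": 0.03}
    - {"x": -0.015,"y": -0.09,"turn": 0.03}
    - {"x": -0.015,"y": -0.09,"turn": 0.03}
    - {"x": -0.015,"y": -0.09,"turn": 0.03}
    - {"x": -0.015,"y": -0.09,"turn": 0.03}
    - {"x": -0.015,"y": -0.09,"turn": 0.03}
    - {"x": -0.015,"y": -0.09,"turn": 0.03}
    - {"x": -0.015,"y": -0.09,"turn": 0.03}
    - {"x": -0.015,"y": -0.09,"turn": 0.03}
    - {"grip": 1}
    - {"grip": 1}

```text
$.moves[0]: bad value
```

```bash
python3 - <<'E'
from h import *
c=cam('wrist','w2');s=r.state();print(s['clock'],s['q'],s['ee_pos'],s['eef_rot'],c['origin'])
E
```

```text
0.25 [1.13402978e+00 2.41009407e-01 4.43946977e-03 1.33519034e+00
 4.44455317e-05 1.57077576e+00] [0.21137752 0.45281901 0.23088757] [[-9.06132869e-01  4.22992934e-01 -4.48037300e-04]
 [ 4.22993169e-01  9.06132467e-01 -8.54661569e-04]
 [ 4.44653387e-05 -9.63953657e-04 -9.99999534e-01]] [0.1393734  0.48693144 0.37323325]
```

View pics/w2.png

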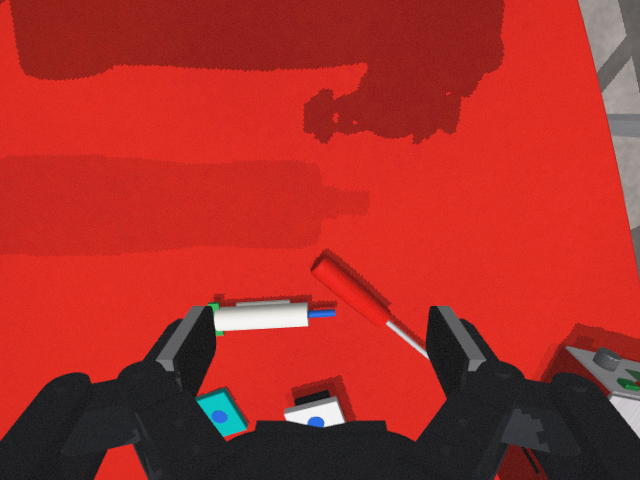

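The bare-row call was refused because every key is needed. The picture shows the wrist camera sees what lies under the fingers (fingers at rows 310–420). Moving again.

>>> move_arm:
  moves:
    - {"x": 0.077,"y": -0.036,"z": 0,"turn": 0.047,"grip": 1}
    - {"x": 0.077,"y": -0.036,"z": 0,"turn": 0.047,"grip": 1}
    - {"x": 0.077,"y": -0.036,"z": 0,"turn": 0.047,"grip": 1}
    - {"x": 0.077,"y": -0.036,"z": 0,"turn": 0.047,"grip": 1}
    - {"x": 0.077,"y": -0.036,"z": 0,"turn": 0.047,"grip": 1}
    - {"x": 0.077,"y": -0.036,"z": 0,"turn": 0.047,"grip": 1}
    - {"x": 0.077,"y": -0.036,"z": 0,"turn": 0.047,"grip": 1}
    - {"x": 0.077,"y": -0.036,"z": 0,"turn": 0.047,"grip": 1}
    - {"x": 0,"y": 0,"z": 0,"turn": 0,"grip": 1}
    - {"x": 0,"y": 0,"z": 0,"turn": 0,"grip": 1}

```text
clock: 1.08
ee_pos: [0.4592, 0.3366, 0.2306]
eef_rot: [[-0.989, 0.145, -0.001], [0.145, 0.989, -0.0], [0.001, -0.001, -1.0]]
contact_force: [-0.0, 0.4, -0.4]
finger_gap: 0.997
grip_force: 0.0
```

```bash
cat > m2.py <<'E'
from h import *
c=cam('wrist','w3');s=r.state();print(s['q'],s['ee_pos'],s['eef_rot'][:,0])
h=cv2.cvtColor(c['color'],cv2.COLOR_RGB2HSV)
pr=proj(c,[.483,.335,.035])[0];print(pr)
m=((h[...,1]<60)&(h[...,2]>140)).astype(np.uint8)*255
m=cv2.morphologyEx(m,cv2.MORPH_CLOSE,np.ones((35,35)));n,l,st,ce=cv2.connectedComponentsWithStats(m)
i=l[int(pr[1]),int(pr[0])];print(i,st[i])
cs=cv2.findContours((l==i).astype(np.uint8),0,1)[0][0].reshape(-1,2)
for z in (.033,.035):print(z,cv2.minAreaRect(plane(c,cs,z)[:,:2].astype(np.float32)))
E
python3 m2.py
```

```text
[6.34488455e-01 3.80132393e-01 1.97630870e-01 1.38961658e+00
 4.18330845e-04 7.77903226e-01] [0.45806414 0.3372983  0.23071833] [-0.98973287  0.1429242   0.00123519]
[321.83276683 232.5974358 ]
6 [ 285  163   70  131 8668]
0.033 ((0.4821968674659729, 0.33358728885650635), (0.06384778022766113, 0.13035081326961517), 82.25128936767578)
0.035 ((0.48160022497177124, 0.3336769938468933), (0.06347232311964035, 0.12958437204360962), 82.2513198852539)
```

>>> move_arm:
  moves:
    - {"x": 0.005,"y": -0.09,"z": 0,"turn": 0.03,"grip": 1}
    - {"x": 0.005,"y": -0.09,"z": 0,"turn": 0.03,"grip": 1}
    - {"x": 0.005,"y": -0.09,"z": 0,"turn": 0.03,"grip": 1}
    - {"x": 0.005,"y": -0.09,"z": 0,"turn": 0.03,"grip": 1}
    - {"x": 0.005,"y": -0.09,"z": 0,"turn": 0.03,"grip": 1}
    - {"x": 0.005,"y": -0.09,"z": 0,"turn": 0.03,"grip": 1}
    - {"x": 0.005,"y": -0.09,"z": 0,"turn": 0.03,"grip": 1}
    - {"x": 0.005,"y": -0.09,"z": 0,"turn": 0.03,"grip": 1}
    - {"x": 0,"y": 0,"z": 0,"turn": 0.03,"grip": 1}
    - {"x": 0,"y": 0,"z": 0,"turn": 0,"grip": 1}
    - {"x": 0,"y": 0,"z": 0,"turn": 0,"grip": 1}

```text
clock: 2.05
ee_pos: [0.4734, 0.0508, 0.2315]
eef_rot: [[-0.997, -0.071, 0.0], [-0.071, 0.997, 0.001], [-0.0, 0.001, -1.0]]
contact_force: [-0.2, 0.4, 0.0]
finger_gap: 0.997
grip_force: 0.0
```

```bash
python3 - <<'E'
from h import *
c=cam('wrist','w4');s=r.state();print(s['clock'],s['q'],s['ee_pos'],s['eef_rot'],c['origin'])
E
```

```text
2.1 [ 1.07523296e-01  1.93538239e-01 -5.48290141e-02  1.32228088e+00
  4.84406074e-04  3.54465800e-02] [0.47352762 0.05126025 0.23142999] [[-9.97403589e-01 -7.20143838e-02  9.53518964e-05]
 [-7.20143279e-02  9.97403474e-01  4.97512024e-04]
 [-1.30932334e-04  4.89353576e-04 -9.99999872e-01]] [0.39414767 0.04591225 0.37396973]
```

View pics/w4.png

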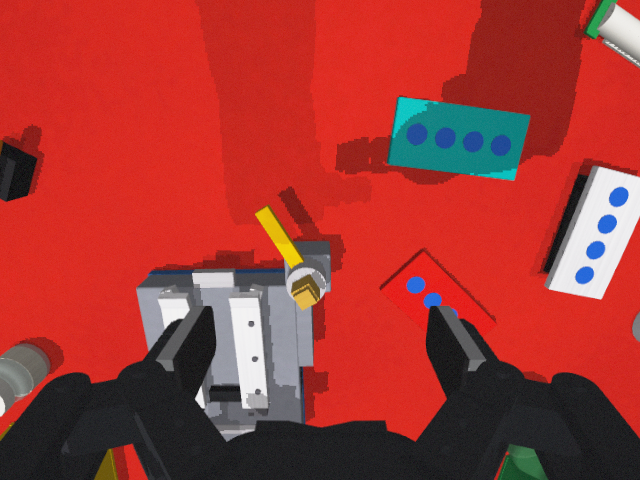

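w4 shows the mouth between lips ending at (175,292) and (245,290), the sill at (193–235,273–287), the shoulder at (306,283), the stub top at (306,295), and the tongue from (262,210) to (295,260). I'll take a second viewpoint.

>>> move_arm:
  moves:
    - {"x": 0,"y": -0.08,"z": 0,"turn": 0,"grip": 1}
    - {"x": 0,"y": -0.08,"z": 0,"turn": 0,"grip": 1}
    - {"x": 0,"y": 0,"z": 0,"turn": 0,"grip": 1}
    - {"x": 0,"y": 0,"z": 0,"turn": 0,"grip": 1}

```text
clock: 2.43
ee_pos: [0.4739, -0.0135, 0.2312]
eef_rot: [[-0.998, -0.07, -0.0], [-0.07, 0.998, 0.001], [0.0, 0.001, -1.0]]
contact_force: [-0.1, 0.5, 0.3]
finger_gap: 1.001
grip_force: 0.0
```

```bash
python3 - <<'E'
from h import *
c=cam('wrist','w5');print(r.state()['ee_pos'],c['origin'])
A=load('w4')
a=cv2.resize(A['color'][200:320,130:340],None,fx=3.8,fy=2.4,interpolation=2)
p=proj(c,[.54,.02,.06])[0].astype(int);print(p)
x0=p[0]-100;y0=200;print(x0)
b=cv2.resize(c['color'][y0:y0+120,x0:x0+210],None,fx=3.8,fy=2.4,interpolation=2)
cv2.imwrite('pics/crop2.png',np.vstack([a,b])[:,:,::-1])
E
```

```text
[ 0.47391231 -0.0128816   0.23124762] [ 0.3946642  -0.01834147  0.37374131]
[350 285]
250
```

View pics/crop2.png

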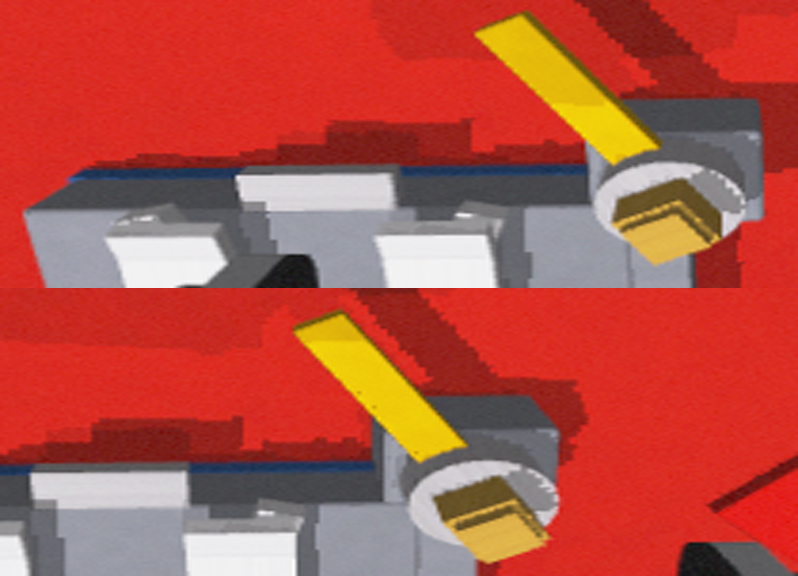

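crop2 shows the sill front corners at w4 (192.6,272.5),(234.5,271) and w5 (258,276.5),(299.5,275.5). The stub's bright top is at w4 about (308,298) and w5 about (381,305), and the tongue is clear in both views.

```bash
cat > m3.py <<'E'
from h import *
from m1 import tri
A=load('w4');B=load('w5')
pts={}
for n,c,p in (('A',A,[(192.6,272.5),(234.5,271),(195.5,287),(234.5,286.5)]),('B',B,[(258,276.5),(299.5,275.5),(259,290),(299,289)])):
    g=cv2.cvtColor(c['color'],cv2.COLOR_RGB2GRAY)
    q=cv2.cornerSubPix(g,np.array(p,np.float32).reshape(-1,1,2),(3,3),(-1,-1),(3,40,.01)).reshape(-1,2);pts[n]=q
    P=plane(c,q,.045);print(n,q.round(1).tolist());print(P.round(4).tolist())
    d=P[0]-P[1];print(' width',np.linalg.norm(d),'yaw deg',np.degrees(np.arctan2(-d[0],d[1])), np.linalg.norm(P[0]-P[2]))
    h=cv2.cvtColor(c['color'],cv2.COLOR_RGB2HSV)
    x0,x1=(240,345) if n=='A' else (310,420)
    m=np.zeros(g.shape,np.uint8);m[195:320,x0:x1]=cv2.inRange(h,(22,180,90),(32,255,255))[195:320,x0:x1]
    cs=max(cv2.findContours(m,0,1)[0],key=cv2.contourArea).reshape(-1,2);R=cv2.minAreaRect(plane(c,cs,.056)[:,:2].astype(np.float32));print(' tongue',R)
    m[:]=0;m[195:320,x0:x1]=cv2.inRange(h,(15,60,190),(30,215,255))[195:320,x0:x1]
    k,l,st,ce=cv2.connectedComponentsWithStats(m)
    for i in range(1,k):
        if st[i,4]>25: print(' stub cand',ce[i].round(1),st[i],plane(c,[ce[i]],.097).round(4), np.median(depth(c,np.argwhere(l==i)[:,::-1])[:,2]).round(4))
for i in range(4):print('tri',tri(A,pts['A'][i],B,pts['B'][i]))
E
python3 m3.py
```

```text
A [[191.5, 272.70001220703125], [232.39999389648438, 271.79998779296875], [195.5, 287.0], [233.5, 285.20001220703125]]
[[0.5441, -0.0687, 0.045], [0.5402, -0.0287, 0.045], [0.5592, -0.0653, 0.045], [0.5544, -0.0277, 0.045]]
 width 0.0401734842313933 yaw deg -174.43795714239988 0.015445097252636934
 tongue ((0.49804365634918213, 0.016994383186101913), (0.06123271957039833, 0.015135856345295906), 34.817588806152344)
 stub cand [304.4 299.6] [293 290  24  21 273] [[0.5379 0.043  0.097 ]] 0.0967
B [[257.6000061035156, 276.70001220703125], [298.70001220703125, 276.20001220703125], [258.20001220703125, 287.1000061035156], [299.1000061035156, 289.20001220703125]]
[[0.5439, -0.0686, 0.045], [0.5404, -0.0289, 0.045], [0.5549, -0.0678, 0.045], [0.5543, -0.0278, 0.045]]
 width 0.03986031754416185 yaw deg -175.047485599714 0.011050470437665173
 tongue ((0.49808987975120544, 0.015988588333129883), (0.061941951513290405, 0.014304730109870434), 34.46367263793945)
 stub cand [380.3 303.2] [367 289  27  26 312] [[0.5372 0.042  0.097 ]] 0.0966
tri (array([ 0.54389853, -0.06858695,  0.04517313]), np.float64(0.0002182188959675393))
tri (array([ 0.54078608, -0.02892954,  0.04392668]), np.float64(0.0001936827790315384))
tri (array([ 0.56400522, -0.06992068,  0.03087203]), np.float64(0.004039415636075034))
tri (array([ 0.55451307, -0.02780015,  0.04464648]), np.float64(0.00011884648559552854))
```

The dock mouth is at about (.557,−.0475,.045) with yaw about +5.3°. The lock axis measured at (.5375,.0425) agrees with the prediction (.5377,.0433) from the mouth. The tongue sits at lock≈0.24, so its tip leaves little room beside the fingers. I'll grip the plate at its centre and pass the tip offset to the right.

>>> move_arm:
  moves:
    - {"x": 0.0023,"y": 0.0963,"z": 0,"turn": -0.0294,"grip": 1}
    - {"x": 0.0023,"y": 0.0963,"z": 0,"turn": -0.0294,"grip": 1}
    - {"x": 0.0023,"y": 0.0963,"z": 0,"turn": -0.0294,"grip": 1}
    - {"x": 0.0023,"y": 0.0963,"z": 0,"turn": -0.0294,"grip": 1}
    - {"x": 0.0023,"y": 0.0963,"z": 0,"turn": -0.0294,"grip": 1}
    - {"x": 0.0023,"y": 0.0963,"z": 0,"turn": -0.0294,"grip": 1}
    - {"x": 0.0023,"y": 0.0963,"z": 0,"turn": -0.0294,"grip": 1}
    - {"x": 0.0023,"y": 0.0963,"z": 0,"turn": -0.0294,"grip": 1}
    - {"x": 0.0023,"y": 0.0963,"z": 0,"turn": -0.0294,"grip": 1}
    - {"x": 0,"y": 0,"z": -0.08,"turn": 0,"grip": 1}
    - {"x": 0,"y": 0,"z": -0.08,"turn": 0,"grip": 1}
    - {"x": 0,"y": 0,"z": -0.08,"turn": 0,"grip": 1}
    - {"x": 0,"y": 0,"z": -0.08,"turn": 0,"grip": 1}
    - {"x": 0,"y": 0,"z": 0,"turn": 0,"grip": 1}
    - {"x": 0,"y": 0,"z": 0,"turn": 0,"grip": 1}

```text
clock: 3.73
ee_pos: [0.4796, 0.3332, 0.1016]
eef_rot: [[-0.991, 0.134, -0.005], [0.134, 0.991, -0.003], [0.004, -0.003, -1.0]]
contact_force: [0.5, -0.5, 0.6]
finger_gap: 1.0
grip_force: 0.0
```

```bash
sed -i "s/'w3'/'w6'/" m2.py; python3 m2.py; python3 -c "
from station import r
print(r.grip_point_offset, r.state()['contact_force'])"
```

```text
[6.06226320e-01 4.89765265e-01 2.82122427e-02 1.10945473e+00
 2.61954700e-04 7.41414830e-01] [0.48151486 0.33393896 0.10396645] [-9.90875884e-01  1.34777115e-01  3.32831740e-04]
[323.49702199 262.39986605]
12 [  265   152   114   201 21025]
0.033 ((0.48260077834129333, 0.33355510234832764), (0.06399590522050858, 0.13057856261730194), 82.25971221923828)
0.035 ((0.4818337857723236, 0.33366215229034424), (0.06339059770107269, 0.12934355437755585), 82.25971221923828)
0.0187 [0.03352539 1.04597795 0.69416358]
```

>>> move_arm:
  moves:
    - {"x": 0,"y": 0,"z": -0.056,"turn": 0,"grip": 1}
    - {"x": 0,"y": 0,"z": -0.056,"turn": 0,"grip": 1}
    - {"x": 0,"y": 0,"z": -0.056,"turn": 0,"grip": 1}
    - {"x": 0,"y": 0,"z": -0.056,"turn": 0,"grip": 1}
    - {"x": 0,"y": 0,"z": 0,"turn": 0,"grip": 1}
    - {"x": 0,"y": 0,"z": 0,"turn": 0,"grip": -1}
    - {"x": 0,"y": 0,"z": 0,"turn": 0,"grip": -1}
    - {"x": 0,"y": 0,"z": 0,"turn": 0,"grip": -1}
    - {"x": 0,"y": 0,"z": 0,"turn": 0,"grip": -1}
    - {"x": 0,"y": 0,"z": 0,"turn": 0,"grip": -1}
    - {"x": 0,"y": 0,"z": 0,"turn": 0,"grip": -1}
    - {"x": 0,"y": 0,"z": 0,"turn": 0,"grip": -1}

```text
clock: 4.78
ee_pos: [0.4844, 0.3342, 0.0172]
eef_rot: [[-0.991, 0.137, 0.005], [0.137, 0.991, 0.004], [-0.005, 0.004, -1.0]]
contact_force: [-0.6, 0.6, 6.1]
finger_gap: 0.732
grip_force: 67.0
```

>>> move_arm:
  moves:
    - {"x": 0,"y": 0,"z": 0.05,"turn": 0,"grip": -1}
    - {"x": 0,"y": 0,"z": 0.075,"turn": 0,"grip": -1}
    - {"x": 0,"y": 0,"z": 0.1,"turn": 0,"grip": -1}
    - {"x": -0.0116,"y": -0.0905,"z": 0,"turn": 0.0266,"grip": -1}
    - {"x": -0.0116,"y": -0.0905,"z": 0,"turn": 0.0266,"grip": -1}
    - {"x": -0.0116,"y": -0.0905,"z": 0,"turn": 0.0266,"grip": -1}
    - {"x": -0.0116,"y": -0.0905,"z": 0,"turn": 0.0266,"grip": -1}
    - {"x": -0.0116,"y": -0.0905,"z": 0,"turn": 0.0266,"grip": -1}
    - {"x": -0.0116,"y": -0.0905,"z": 0,"turn": 0.0266,"grip": -1}
    - {"x": -0.0116,"y": -0.0905,"z": 0,"turn": 0.0266,"grip": -1}
    - {"x": -0.0116,"y": -0.0905,"z": 0,"turn": 0.0266,"grip": -1}
    - {"x": -0.0116,"y": -0.0905,"z": 0,"turn": 0.0266,"grip": -1}
    - {"x": -0.0116,"y": -0.0905,"z": 0,"turn": 0.0266,"grip": -1}
    - {"x": -0.0116,"y": -0.0905,"z": 0,"turn": 0.0266,"grip": -1}
    - {"x": 0,"y": 0,"z": 0,"turn": 0,"grip": -1}
    - {"x": 0,"y": 0,"z": 0,"turn": 0,"grip": -1}
    - {"x": 0,"y": 0,"z": 0,"turn": 0,"grip": -1}

```text
clock: 6.2
ee_pos: [0.4316, -0.0657, 0.1045]
eef_rot: [[-0.996, -0.091, 0.002], [-0.091, 0.996, 0.0], [-0.002, 0.0, -1.0]]
contact_force: [0.1, 0.9, -1.5]
finger_gap: 0.728
grip_force: 66.5
```

```bash
cat > m4.py <<'E'
from h import *
import sys
# plate held: rect in wrist view at assumed top height z
c=cam('wrist',sys.argv[1]);s=r.state();p=s['ee_pos'];print(s['clock'],p,np.degrees(np.arctan2(s['eef_rot'][1,0],s['eef_rot'][0,0]))%360,s['contact_force'],s['grip_force'])
z0=float(sys.argv[2])
h=cv2.cvtColor(c['color'],cv2.COLOR_RGB2HSV)
m=cv2.inRange(h,(95,90,60),(130,255,255));n,l,st,ce=cv2.connectedComponentsWithStats(m)
for i in range(1,n):
    if 150<st[i,4]<1500:
        v,u=np.nonzero(l==i);D=depth(c,np.c_[u,v]);q=plane(c,[ce[i]],z0)[0]
        M=np.array([.5571,-.0475]);a=np.radians(5.3);X=np.array([np.cos(a),np.sin(a)]);Y=np.array([-X[1],X[0]])
        print(ce[i].round(1),st[i,4],'z',np.median(D[:,2]).round(4),q.round(4),'dock',(((q[:2]-M)@X).round(4),((q[:2]-M)@Y).round(4)),'depthpt',np.median(D,0).round(4))
E
python3 m4.py w7 .125
```

```text
6.25 [ 0.43163805 -0.06506631  0.10431436] 185.33470200426967 [ 0.92052017 -0.06494561 -1.94349313] 66.46230340003967
[616.3 224.9] 604 z 0.0102 [0.377  0.0363 0.125 ] dock (np.float64(-0.1716), np.float64(0.1001)) depthpt [0.4003 0.1384 0.0102]
[320.7 413.4] 1081 z 0.1225 [ 0.4679 -0.0614  0.125 ] dock (np.float64(-0.0901), np.float64(-0.0056)) depthpt [ 0.4697 -0.0616  0.1225]
```

View pics/w7.png

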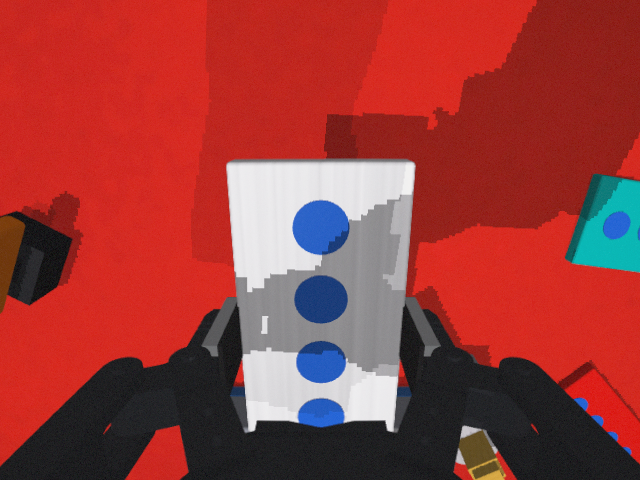

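The plate is held square and centred between the fingers (discs on column 320), top z .122, so its underside is 7.8 mm above the TCP. Next: descend, then move forward past the tongue tip.

>>> move_arm:
  moves:
    - {"x": 0,"y": 0,"z": -0.055,"turn": 0,"grip": -1}
    - {"x": 0,"y": 0,"z": -0.055,"turn": 0,"grip": -1}
    - {"x": 0,"y": 0,"z": -0.055,"turn": 0,"grip": -1}
    - {"x": 0,"y": 0,"z": 0,"turn": 0,"grip": -1}
    - {"x": 0,"y": 0,"z": 0,"turn": 0,"grip": -1}
    - {"x": 0.039,"y": 0.0036,"z": 0,"turn": 0,"grip": -1}
    - {"x": 0.039,"y": 0.0036,"z": 0,"turn": 0,"grip": -1}
    - {"x": 0.039,"y": 0.0036,"z": 0,"turn": 0,"grip": -1}
    - {"x": 0.039,"y": 0.0036,"z": 0,"turn": 0,"grip": -1}
    - {"x": 0,"y": 0,"z": 0,"turn": 0,"grip": -1}
    - {"x": 0,"y": 0,"z": 0,"turn": 0,"grip": -1}
    - {"x": 0,"y": 0,"z": 0,"turn": 0,"grip": -1}

```text
clock: 7.25
ee_pos: [0.4933, -0.0597, 0.0384]
eef_rot: [[-0.996, -0.093, 0.0], [-0.093, 0.996, -0.001], [-0.0, -0.001, -1.0]]
contact_force: [-0.8, -0.4, -1.5]
finger_gap: 0.729
grip_force: 66.7
```

```bash
python3 m4.py w8 .056
```

```text
7.3 [ 0.49285739 -0.05978314  0.03821909] 185.32237514879216 [-0.45935895 -0.00437445 -1.2032041 ] 66.74330592155457
[320.6 413.3] 1085 z 0.0563 [ 0.5323 -0.0551  0.056 ] dock (np.float64(-0.0254), np.float64(-0.0052)) depthpt [ 0.5316 -0.0555  0.0563]
```

>>> move_arm:
  moves:
    - {"x": 0.0044,"y": 0.0071,"z": 0,"turn": 0,"grip": -1}
    - {"x": 0.0044,"y": 0.007,"z": 0,"turn": 0,"grip": -1}
    - {"x": 0,"y": 0,"z": 0,"turn": 0,"grip": -1}
    - {"x": 0.0125,"y": 0.0012,"z": 0,"turn": 0,"grip": -1}
    - {"x": 0.0125,"y": 0.0012,"z": 0,"turn": 0,"grip": -1}
    - {"x": 0.0125,"y": 0.0012,"z": 0,"turn": 0,"grip": -1}
    - {"x": 0,"y": 0,"z": 0,"turn": 0,"grip": -1}
    - {"x": 0,"y": 0,"z": 0,"turn": 0,"grip": -1}

```text
clock: 7.97
ee_pos: [0.5126, -0.0529, 0.0376]
eef_rot: [[-0.996, -0.092, 0.0], [-0.092, 0.996, -0.0], [-0.0, -0.0, -1.0]]
contact_force: [-1.3, -0.1, -1.5]
finger_gap: 0.727
grip_force: 66.8
```

```bash
python3 m4.py w9 .056
```

```text
8.0167 [ 0.5120764  -0.052841    0.03753059] 185.3039941970744 [-0.33833343  0.2078983  -1.83295361] 66.75737500190735
[320.6 413.3] 1085 z 0.0556 [ 0.5508 -0.0484  0.056 ] dock (np.float64(-0.0064), np.float64(-0.0003)) depthpt [ 0.5507 -0.0487  0.0556]
```

>>> move_arm:
  moves:
    - {"x": 0.0149,"y": 0.0014,"z": 0,"turn": 0,"grip": -1}
    - {"x": 0.0149,"y": 0.0014,"z": 0,"turn": 0,"grip": -1}
    - {"x": 0.0149,"y": 0.0014,"z": 0,"turn": 0,"grip": -1}
    - {"x": 0.0149,"y": 0.0014,"z": 0,"turn": 0,"grip": -1}
    - {"x": 0.0149,"y": 0.0014,"z": 0,"turn": 0,"grip": -1}
    - {"x": 0,"y": 0,"z": 0,"turn": 0,"grip": -1}
    - {"x": 0,"y": 0,"z": 0,"turn": 0,"grip": -1}

```text
clock: 8.6
ee_pos: [0.5423, -0.05, 0.0376]
eef_rot: [[-0.996, -0.093, -0.0], [-0.093, 0.996, -0.0], [0.0, -0.0, -1.0]]
contact_force: [-0.6, 0.4, -1.7]
finger_gap: 0.73
grip_force: 66.8
```

Plate is 50 mm in with no resistance. I'll regrip 30 mm further back.

>>> move_arm:
  moves:
    - {"x": 0,"y": 0,"z": 0,"turn": 0,"grip": 0.6}
    - {"x": 0,"y": 0,"z": 0,"turn": 0,"grip": 0.6}
    - {"x": 0,"y": 0,"z": 0,"turn": 0,"grip": 0.6}
    - {"x": -0.025,"y": -0.0023,"z": 0,"turn": 0,"grip": 0.6}
    - {"x": -0.025,"y": -0.0023,"z": 0,"turn": 0,"grip": 0.6}
    - {"x": -0.025,"y": -0.0023,"z": 0,"turn": 0,"grip": 0.6}
    - {"x": 0,"y": 0,"z": 0,"turn": 0,"grip": 0.6}

```text
clock: 9.18
ee_pos: [0.5096, -0.0528, 0.0377]
eef_rot: [[-0.996, -0.092, -0.002], [-0.092, 0.996, 0.0], [0.002, 0.0, -1.0]]
contact_force: [-0.1, -0.5, 0.6]
finger_gap: 0.798
grip_force: 0.0
```

```bash
python3 m4.py w10 .055
```

```text
9.2333 [ 0.51109335 -0.0528498   0.0379306 ] 185.28312948060304 [0.10261905 0.0064303  0.28225757] 0.0
[320.5 416.8] 759 z 0.0554 [ 0.5507 -0.0482  0.055 ] dock (np.float64(-0.0065), np.float64(-0.0001)) depthpt [ 0.5499 -0.0487  0.0554]
```

>>> move_arm:
  moves:
    - {"x": 0,"y": 0,"z": 0,"turn": 0,"grip": -1}
    - {"x": 0,"y": 0,"z": 0,"turn": 0,"grip": -1}
    - {"x": 0,"y": 0,"z": 0,"turn": 0,"grip": -1}
    - {"x": 0,"y": 0,"z": 0,"turn": 0,"grip": -1}
    - {"x": 0.0149,"y": 0.0014,"z": 0,"turn": 0,"grip": -1}
    - {"x": 0.0149,"y": 0.0014,"z": 0,"turn": 0,"grip": -1}
    - {"x": 0.0149,"y": 0.0014,"z": 0,"turn": 0,"grip": -1}
    - {"x": 0.0149,"y": 0.0014,"z": 0,"turn": 0,"grip": -1}
    - {"x": 0.0149,"y": 0.0014,"z": 0,"turn": 0,"grip": -1}
    - {"x": 0,"y": 0,"z": 0,"turn": 0,"grip": -1}
    - {"x": 0,"y": 0,"z": 0,"turn": 0,"grip": -1}

```text
clock: 10.15
ee_pos: [0.5413, -0.0502, 0.0388]
eef_rot: [[-0.996, -0.092, -0.001], [-0.092, 0.996, -0.001], [0.001, -0.0, -1.0]]
contact_force: [-5.7, 0.0, 9.5]
finger_gap: 0.73
grip_force: 66.6
```

>>> move_arm:
  moves:
    - {"x": 0,"y": 0,"z": 0,"turn": 0,"grip": 0.6}
    - {"x": 0,"y": 0,"z": 0,"turn": 0,"grip": 0.6}
    - {"x": 0,"y": 0,"z": 0,"turn": 0,"grip": 0.6}
    - {"x": 0,"y": 0,"z": 0.05,"turn": 0,"grip": 0.6}
    - {"x": 0,"y": 0,"z": 0.05,"turn": 0,"grip": 0.6}
    - {"x": 0,"y": 0,"z": 0.05,"turn": 0,"grip": 0.6}
    - {"x": -0.0515,"y": -0.0048,"z": 0,"turn": 0,"grip": -1}
    - {"x": -0.0515,"y": -0.0048,"z": 0,"turn": 0,"grip": -1}
    - {"x": -0.0515,"y": -0.0048,"z": 0,"turn": 0,"grip": -1}
    - {"x": 0,"y": 0,"z": 0,"turn": 0,"grip": -1}
    - {"x": 0,"y": 0,"z": 0,"turn": 0,"grip": -1}
    - {"x": 0,"y": 0,"z": 0,"turn": 0,"grip": -1}
    - {"x": 0,"y": 0,"z": 0,"turn": 0,"grip": -1}
    - {"x": 0,"y": 0,"z": 0,"turn": 0,"grip": -1}

```text
clock: 11.32
ee_pos: [0.481, -0.0557, 0.0977]
eef_rot: [[-0.996, -0.093, 0.001], [-0.093, 0.996, -0.0], [-0.001, -0.0, -1.0]]
contact_force: [-1.5, -0.6, 0.6]
finger_gap: 0.001
grip_force: 0.0
```

```bash
python3 m4.py w11 .055; python3 -c "
from h import *
c=cam('top','t1');print(c['z_map'][216,329])
o=cv2.resize(c['color'][180:260,270:370],None,fx=4,fy=4,interpolation=2);w=load('w11')['color']
f=np.zeros((480,800,3),np.uint8);f[:320,:400]=o;f[:300,400:]=cv2.resize(w,(400,300));cv2.imwrite('pics/crop3.png',f[:320,:,::-1])"
```

```text
11.3667 [ 0.48079298 -0.05567292  0.09764701] 185.32225942243676 [-0.7828586  -0.2461069  -0.57402587] 0.0
[630.3 154. ] 551 z 0.0103 [0.4013 0.0977 0.055 ] dock (np.float64(-0.1417), np.float64(0.1589)) depthpt [0.4014 0.1365 0.0103]
[238.2 342.9] 476 z 0.0089 [ 0.5299 -0.0985  0.055 ] dock (np.float64(-0.0318), np.float64(-0.0483)) depthpt [ 0.5618 -0.1065  0.0089]
[395.5 343.3] 323 z 0.009 [ 0.5216 -0.0071  0.055 ] dock (np.float64(-0.0316), np.float64(0.0435)) depthpt [0.5515 0.0045 0.009 ]
[590.1 362.4] 394 z 0.0102 [0.5264 0.1171 0.055 ] dock (np.float64(-0.0154), np.float64(0.1668)) depthpt [0.5564 0.1606 0.0102]
[607.2 382.4] 358 z 0.0101 [0.5407 0.1346 0.055 ] dock (np.float64(0.0005), np.float64(0.1828)) depthpt [0.5745 0.1823 0.0101]
[622.7 400.9] 326 z 0.0101 [0.555  0.1518 0.055 ] dock (np.float64(0.0163), np.float64(0.1986)) depthpt [0.5921 0.2037 0.0101]
[320.4 418. ] 294 z 0.0552 [ 0.5809 -0.0455  0.055 ] dock (np.float64(0.0239), np.float64(-0.0002)) depthpt [ 0.5798 -0.0461  0.0552]
[633.8 419.4] 182 z 0.0101 [0.5703 0.167  0.055 ] dock (np.float64(0.033), np.float64(0.2123)) depthpt [0.6116 0.2222 0.0101]
0.7578662
```

View pics/crop3.png

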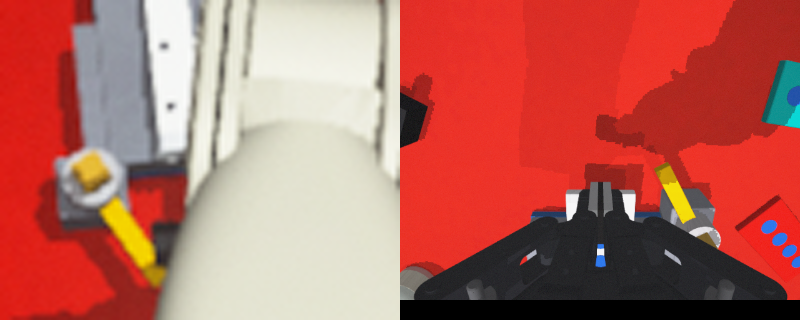

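crop3: the plate's rear edge straddles the closed fingers (white at full-frame row ≈305), and the tongue is untouched. Lower, then push from behind.

>>> move_arm:
  moves:
    - {"x": 0,"y": 0,"z": -0.042,"turn": 0,"grip": -1}
    - {"x": 0,"y": 0,"z": -0.042,"turn": 0,"grip": -1}
    - {"x": 0,"y": 0,"z": -0.041,"turn": 0,"grip": -1}
    - {"x": 0,"y": 0,"z": 0,"turn": 0,"grip": -1}
    - {"x": 0,"y": 0,"z": 0,"turn": 0,"grip": -1}
    - {"x": 0.0249,"y": 0.0024,"z": 0,"turn": 0,"grip": -1}
    - {"x": 0.0249,"y": 0.0024,"z": 0,"turn": 0,"grip": -1}
    - {"x": 0.0249,"y": 0.0024,"z": 0,"turn": 0,"grip": -1}
    - {"x": 0.0249,"y": 0.0024,"z": 0,"turn": 0,"grip": -1}
    - {"x": 0.0249,"y": 0.0024,"z": 0,"turn": 0,"grip": -1}
    - {"x": 0,"y": 0,"z": 0,"turn": 0,"grip": -1}
    - {"x": 0,"y": 0,"z": 0,"turn": 0,"grip": -1}

```text
clock: 12.42
ee_pos: [0.5307, -0.051, 0.0487]
eef_rot: [[-0.996, -0.093, 0.002], [-0.093, 0.996, -0.0], [-0.002, -0.0, -1.0]]
contact_force: [0.3, -0.1, 0.4]
finger_gap: 0.003
grip_force: 0.0
```

>>> move_arm:
  moves:
    - {"x": 0.01,"y": 0.0009,"z": 0,"turn": 0,"grip": -1}
    - {"x": 0.01,"y": 0.0009,"z": 0,"turn": 0,"grip": -1}
    - {"x": 0,"y": 0,"z": 0,"turn": 0,"grip": -1}
    - {"x": 0,"y": 0,"z": 0,"turn": 0,"grip": -1}

```text
clock: 12.75
ee_pos: [0.5364, -0.0503, 0.0478]
eef_rot: [[-0.996, -0.092, -0.002], [-0.092, 0.996, -0.0], [0.002, 0.0, -1.0]]
contact_force: [-4.6, -1.1, 3.5]
finger_gap: 0.003
grip_force: 2.4
```

```bash
cat > m5.py <<'E'
from h import *
import sys
c=cam('wrist',sys.argv[1]);s=r.state();M=np.array([.5571,-.0475]);a=np.radians(5.3);X=np.array([np.cos(a),np.sin(a)]);Y=np.array([-X[1],X[0]])
d=s['ee_pos'][:2]-M;print('tcp dock',d@X,d@Y,s['ee_pos'][2],s['contact_force'])
# profile along dock x at dock y=+-16: grey level
for y in (-17,17):
    P=[np.r_[M+X*x*1e-3+Y*y*1e-3,.055] for x in range(-30,14,2)];u=proj(c,P).round().astype(int)
    print(y,[(x,int(c['color'][b,a].mean()),round(float(depth(c,[(a,b)])[0,2]),3)) for x,(a,b) in zip(range(-30,14,2),u) if 0<=a<640 and 0<=b<480])
E
python3 m5.py w12
```

```text
tcp dock -0.020881879233307865 -0.0009042086849467659 0.047755880657015845 [-5.47182211  0.2785623   5.33992148]
-17 [(-30, 74, 0.0), (-28, 68, 0.003), (-26, 68, 0.008), (-24, 107, 0.038), (-22, 109, 0.043), (-20, 219, 0.045), (-18, 219, 0.044), (-16, 135, 0.046), (-14, 139, 0.19), (-12, 146, 0.054), (-10, 38, 0.091), (-8, 35, 0.092), (-6, 41, 0.095), (-4, 38, 0.097), (-2, 39, 0.099), (0, 36, 0.1), (2, 45, 0.103), (4, 42, 0.104), (6, 41, 0.106), (8, 34, 0.113), (10, 41, 0.114), (12, 40, 0.116)]
17 [(-30, 71, -0.0), (-28, 70, 0.004), (-26, 72, 0.009), (-24, 108, 0.039), (-22, 109, 0.042), (-20, 136, 0.045), (-18, 138, 0.045), (-16, 142, 0.046), (-14, 147, 0.05), (-12, 142, 0.054), (-10, 43, 0.09), (-8, 41, 0.093), (-6, 39, 0.095), (-4, 40, 0.096), (-2, 42, 0.098), (0, 42, 0.1), (2, 39, 0.102), (4, 44, 0.104), (6, 37, 0.106), (8, 30, 0.113), (10, 38, 0.115), (12, 35, 0.117)]
```

>>> move_arm:
  moves:
    - {"x": 0.005,"y": 0.0005,"z": 0,"turn": 0,"grip": -1}
    - {"x": 0.005,"y": 0.0005,"z": 0,"turn": 0,"grip": -1}
    - {"x": 0.005,"y": 0.0005,"z": 0,"turn": 0,"grip": -1}
    - {"x": 0.005,"y": 0.0005,"z": 0,"turn": 0,"grip": -1}
    - {"x": 0,"y": 0,"z": 0,"turn": 0,"grip": -1}
    - {"x": 0,"y": 0,"z": 0,"turn": 0,"grip": -1}

```text
clock: 13.3
ee_pos: [0.5424, -0.0496, 0.0475]
eef_rot: [[-0.996, -0.092, -0.006], [-0.092, 0.996, -0.0], [0.006, 0.0, -1.0]]
contact_force: [-8.7, -1.2, 8.2]
finger_gap: 0.001
grip_force: 4.7
```

```bash
python3 m5.py w13
```

```text
tcp dock -0.014797717732224689 -0.0007467961574009687 0.04751866850307468 [-9.06348872 -1.08432916  7.91091357]
-17 [(-30, 68, -0.0), (-28, 74, -0.001), (-26, 70, 0.005), (-24, 109, 0.036), (-22, 109, 0.041), (-20, 134, 0.045), (-18, 141, 0.045), (-16, 221, 0.045), (-14, 223, 0.044), (-12, 222, 0.045), (-10, 136, 0.045), (-8, 138, 0.05), (-6, 142, 0.053), (-4, 39, 0.091), (-2, 35, 0.093), (0, 40, 0.093), (2, 42, 0.096), (4, 37, 0.099), (6, 38, 0.1), (8, 39, 0.102), (10, 42, 0.103), (12, 36, 0.105)]
17 [(-30, 72, -0.0), (-28, 70, 0.001), (-26, 66, 0.003), (-24, 108, 0.037), (-22, 111, 0.042), (-20, 132, 0.045), (-18, 138, 0.045), (-16, 140, 0.045), (-14, 139, 0.045), (-12, 143, 0.044), (-10, 138, 0.045), (-8, 149, 0.049), (-6, 74, 0.081), (-4, 45, 0.09), (-2, 39, 0.092), (0, 40, 0.094), (2, 36, 0.096), (4, 38, 0.099), (6, 40, 0.1), (8, 42, 0.102), (10, 38, 0.103), (12, 40, 0.105)]
```

>>> move_arm:
  moves:
    - {"x": 0.004,"y": 0.0004,"z": 0,"turn": 0,"grip": -1}
    - {"x": 0.004,"y": 0.0004,"z": 0,"turn": 0,"grip": -1}
    - {"x": 0.004,"y": 0.0004,"z": 0,"turn": 0,"grip": -1}
    - {"x": 0,"y": 0,"z": 0,"turn": 0,"grip": -1}
    - {"x": 0,"y": 0,"z": 0,"turn": 0,"grip": -1}

```text
clock: 13.77
ee_pos: [0.5474, -0.0491, 0.0475]
eef_rot: [[-0.996, -0.092, -0.006], [-0.092, 0.996, -0.0], [0.006, 0.0, -1.0]]
contact_force: [-9.0, -0.7, 6.8]
finger_gap: -0.001
grip_force: 4.6
```

```bash
python3 m5.py w14
```

```text
tcp dock -0.00990048660138645 -0.0007401346285352548 0.047493524323403855 [-9.83093435 -0.43262498  7.39668318]
-17 [(-30, 72, 0.001), (-28, 70, -0.001), (-26, 74, 0.0), (-24, 103, 0.037), (-22, 111, 0.041), (-20, 108, 0.043), (-18, 139, 0.044), (-16, 141, 0.046), (-14, 142, 0.044), (-12, 143, 0.045), (-10, 219, 0.046), (-8, 141, 0.045), (-6, 136, 0.044), (-4, 135, 0.049), (-2, 140, 0.052), (0, 48, 0.089), (2, 44, 0.091), (4, 41, 0.093), (6, 41, 0.095), (8, 34, 0.098), (10, 39, 0.1), (12, 46, 0.102)]
17 [(-30, 72, -0.0), (-28, 71, 0.001), (-26, 70, 0.001), (-24, 106, 0.035), (-22, 108, 0.04), (-20, 108, 0.045), (-18, 137, 0.045), (-16, 141, 0.044), (-14, 142, 0.045), (-12, 141, 0.045), (-10, 135, 0.045), (-8, 138, 0.046), (-6, 135, 0.045), (-4, 148, 0.049), (-2, 146, 0.052), (0, 36, 0.089), (2, 40, 0.092), (4, 40, 0.093), (6, 39, 0.095), (8, 42, 0.098), (10, 45, 0.099), (12, 41, 0.102)]
```

>>> move_arm:
  moves:
    - {"x": 0.0025,"y": 0.0002,"z": 0,"turn": 0,"grip": -1}
    - {"x": 0.0025,"y": 0.0002,"z": 0,"turn": 0,"grip": -1}
    - {"x": 0.0025,"y": 0.0002,"z": 0,"turn": 0,"grip": -1}
    - {"x": 0,"y": 0,"z": 0,"turn": 0,"grip": -1}
    - {"x": 0,"y": 0,"z": 0,"turn": 0,"grip": -1}

```text
clock: 14.23
ee_pos: [0.5475, -0.0491, 0.0473]
eef_rot: [[-0.996, -0.092, -0.011], [-0.092, 0.996, -0.001], [0.011, 0.0, -1.0]]
contact_force: [-15.5, -1.5, 12.5]
finger_gap: 0.001
grip_force: 7.7
```

>>> move_arm:
  moves:
    - {"x": 0.004,"y": 0.0004,"z": 0,"turn": 0,"grip": -1}
    - {"x": 0.004,"y": 0.0004,"z": 0,"turn": 0,"grip": -1}
    - {"x": 0,"y": 0,"z": 0,"turn": 0,"grip": -1}
    - {"x": 0,"y": 0,"z": 0,"turn": 0,"grip": -1}

```text
clock: 14.57
ee_pos: [0.5476, -0.0491, 0.0471]
eef_rot: [[-0.996, -0.091, -0.017], [-0.091, 0.996, -0.001], [0.017, 0.0, -1.0]]
contact_force: [-22.0, -2.5, 18.0]
finger_gap: -0.001
grip_force: 11.2
```

Hard stop felt: force rose from 9 to 22 N with no travel. Backing off and looking.

>>> move_arm:
  moves:
    - {"x": -0.02,"y": -0.0019,"z": 0,"turn": 0,"grip": -1}
    - {"x": -0.04,"y": -0.0037,"z": 0,"turn": 0,"grip": -1}
    - {"x": -0.06,"y": -0.0055,"z": 0,"turn": 0,"grip": -1}
    - {"x": -0.06,"y": -0.0055,"z": 0,"turn": 0,"grip": -1}
    - {"x": 0,"y": 0,"z": 0.09,"turn": 0,"grip": -1}
    - {"x": 0,"y": 0,"z": 0.09,"turn": 0,"grip": -1}
    - {"x": 0,"y": 0,"z": 0.09,"turn": 0,"grip": 1}
    - {"x": 0,"y": 0,"z": 0.09,"turn": 0,"grip": 1}
    - {"x": 0,"y": 0,"z": 0.09,"turn": 0,"grip": 1}
    - {"x": 0,"y": 0,"z": 0,"turn": 0,"grip": 1}
    - {"x": 0,"y": 0,"z": 0,"turn": 0,"grip": 1}
    - {"x": 0,"y": 0,"z": 0,"turn": 0,"grip": 1}

```text
clock: 15.57
ee_pos: [0.4851, -0.055, 0.2275]
eef_rot: [[-0.996, -0.092, 0.001], [-0.092, 0.996, 0.0], [-0.001, -0.0, -1.0]]
contact_force: [-0.3, 0.1, -0.1]
finger_gap: 0.851
grip_force: 0.0
```

```bash
cat > m6.py <<'E'
from h import *
import sys
c=cam('wrist',sys.argv[1]);s=r.state();M=np.array([.5571,-.0475]);a=np.radians(5.3);X=np.array([np.cos(a),np.sin(a)]);Y=np.array([-X[1],X[0]])
print(s['clock'],s['ee_pos'],s['finger_gap'])
for y in (-12,0,12):
    xs=range(-20,21,2)
    P=[np.r_[M+X*x*1e-3+Y*y*1e-3,.055] for x in xs];u=proj(c,P).round().astype(int)
    print(y,u[0],[(x,int(c['color'][b,a].mean()),round(float(depth(c,[(a,b)])[0,2]),3)) for x,(a,b) in zip(xs,u)])
E
python3 m6.py w15
python3 - <<'E'
from h import *
c=load('w15');u=proj(c,[.557,-.047,.05])[0].astype(int);print(u)
a=c['color'][max(0,u[1]-60):u[1]+60,max(0,u[0]-80):u[0]+120];cv2.imwrite('pics/crop4.png',cv2.resize(a,None,fx=4,fy=4,interpolation=2)[:,:,::-1])
E
```

```text
15.6167 [ 0.48433359 -0.05487233  0.22657306] 0.9288666271101479
-12 [307 269] [(-20, 91, 0.043), (-18, 214, 0.044), (-16, 214, 0.044), (-14, 216, 0.044), (-12, 217, 0.043), (-10, 214, 0.045), (-8, 211, 0.045), (-6, 163, 0.044), (-4, 123, 0.047), (-2, 117, 0.051), (0, 213, 0.054), (2, 242, 0.055), (4, 242, 0.055), (6, 241, 0.056), (8, 242, 0.055), (10, 242, 0.054), (12, 242, 0.054), (14, 242, 0.055), (16, 242, 0.055), (18, 242, 0.053), (20, 241, 0.054)]
0 [320 269] [(-20, 91, 0.043), (-18, 210, 0.045), (-16, 215, 0.045), (-14, 216, 0.045), (-12, 215, 0.045), (-10, 211, 0.045), (-8, 211, 0.044), (-6, 166, 0.044), (-4, 126, 0.046), (-2, 117, 0.051), (0, 204, 0.053), (2, 239, 0.054), (4, 238, 0.055), (6, 239, 0.055), (8, 238, 0.055), (10, 238, 0.055), (12, 238, 0.055), (14, 140, 0.055), (16, 126, 0.056), (18, 125, 0.054), (20, 124, 0.055)]
12 [333 269] [(-20, 91, 0.043), (-18, 208, 0.045), (-16, 213, 0.045), (-14, 212, 0.043), (-12, 214, 0.045), (-10, 212, 0.046), (-8, 209, 0.045), (-6, 211, 0.045), (-4, 129, 0.047), (-2, 124, 0.052), (0, 201, 0.055), (2, 241, 0.053), (4, 241, 0.054), (6, 241, 0.055), (8, 241, 0.055), (10, 241, 0.055), (12, 240, 0.056), (14, 241, 0.054), (16, 241, 0.054), (18, 241, 0.055), (20, 240, 0.054)]
[320 286]
```

View pics/crop4.png

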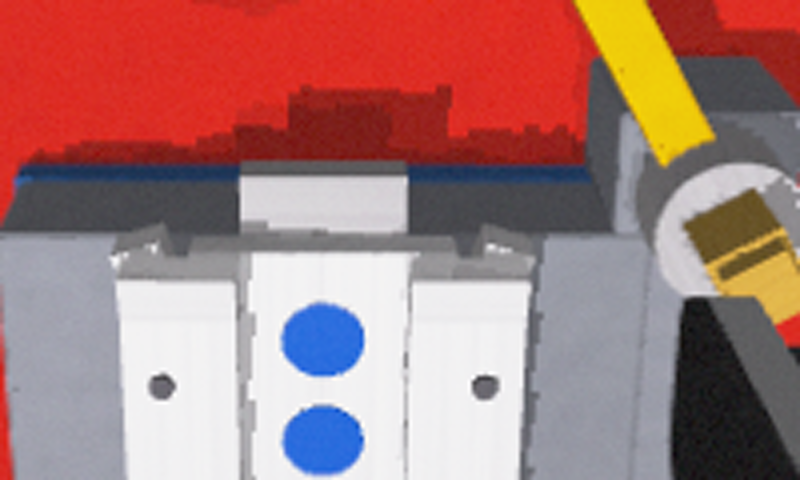

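Crop4: the plate's rear edge (top edge at crop row 252) lies at the mouth within 0.5 mm, at height .055, so it is flush. On to the handle.

>>> move_arm:
  moves:
    - {"x": -0.01,"y": -0.0896,"z": 0,"turn": -0.11,"grip": 1}
    - {"x": -0.01,"y": -0.0896,"z": 0,"turn": -0.11,"grip": 1}
    - {"x": -0.01,"y": -0.0896,"z": 0,"turn": -0.11,"grip": 1}
    - {"x": -0.01,"y": -0.0896,"z": 0,"turn": -0.11,"grip": 1}
    - {"x": -0.01,"y": -0.0896,"z": 0,"turn": -0.11,"grip": 1}
    - {"x": -0.01,"y": -0.0896,"z": 0,"turn": -0.11,"grip": 1}
    - {"x": 0,"y": 0,"z": 0,"turn": 0,"grip": 1}
    - {"x": 0,"y": 0,"z": 0,"turn": 0,"grip": 1}
    - {"x": 0,"y": 0,"z": 0,"turn": 0,"grip": 1}

```text
clock: 16.37
ee_pos: [0.4599, -0.2695, 0.2259]
eef_rot: [[-0.911, 0.413, -0.003], [0.413, 0.911, 0.002], [0.003, 0.001, -1.0]]
contact_force: [-0.3, 0.4, 1.3]
finger_gap: 1.001
grip_force: 0.0
```

```bash
cat > m7.py <<'E'
from h import *
import sys
c=cam('wrist',sys.argv[1]);s=r.state();zt=float(sys.argv[2])
print(s['clock'],s['ee_pos'],np.degrees(np.arctan2(s['eef_rot'][1,0],s['eef_rot'][0,0]))%360,s['q'][5])
h=cv2.cvtColor(c['color'],cv2.COLOR_RGB2HSV);m=cv2.inRange(h,(8,150,60),(24,255,255))
n,l,st,ce=cv2.connectedComponentsWithStats(m)
for i in range(1,n):
    if st[i,4]<150: continue
    v,u=np.nonzero(l==i);D=depth(c,np.c_[u,v]);D=D[np.abs(D[:,2]-zt)<.006]
    if len(D)<100: continue
    print(st[i],'ztop',np.median(D[:,2]).round(4),'depth rect',cv2.minAreaRect(D[:,:2].astype(np.float32)))
    # top face = brighter part
    V=h[...,2]*(l==i);t=np.percentile(h[...,2][l==i],90)-35;mm=((V>t)).astype(np.uint8)
    mm=cv2.morphologyEx(mm,cv2.MORPH_OPEN,np.ones((3,3)))
    cs=max(cv2.findContours(mm,0,1)[0],key=cv2.contourArea).reshape(-1,2);print(' plane rect',cv2.minAreaRect(plane(c,cs,zt)[:,:2].astype(np.float32)))
E
python3 m7.py w16 .064
```

```text
16.4167 [ 0.46022924 -0.26898421  0.22636739] 155.67151486800307 -0.10454579788447207
[ 308  171   18   89 1425] ztop 0.0634 depth rect ((0.4593808352947235, -0.2718868553638458), (0.013964356854557991, 0.07339085638523102), 66.71554565429688)
 plane rect ((0.45993056893348694, -0.2722437381744385), (0.012637119740247726, 0.07210689783096313), 66.80178833007812)
```

View pics/w16.png

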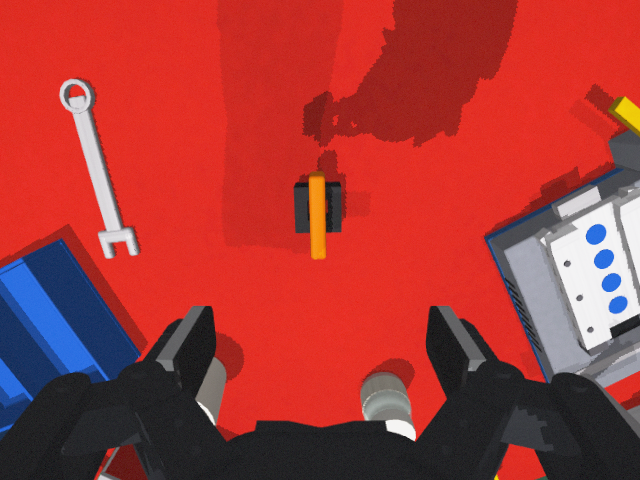

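w16 shows the handle at (318,215): bar top z .0634, centre (.4597,−.272), axis −23.2°. The jar and cup are well clear.

>>> move_arm:
  moves:
    - {"x": -0.001,"y": -0.0077,"z": -0.09,"turn": 0.025,"grip": 1}
    - {"x": 0,"y": 0,"z": -0.09,"turn": 0,"grip": 0.3}
    - {"x": 0,"y": 0,"z": -0.09,"turn": 0,"grip": 0.3}
    - {"x": 0,"y": 0,"z": -0.09,"turn": 0,"grip": 0.3}
    - {"x": 0,"y": 0,"z": -0.09,"turn": 0,"grip": 0.3}
    - {"x": 0,"y": 0,"z": -0.025,"turn": 0,"grip": 0.3}
    - {"x": 0,"y": 0,"z": 0,"turn": 0,"grip": 0.3}
    - {"x": 0,"y": 0,"z": 0,"turn": 0,"grip": 0.3}

```text
clock: 17.08
ee_pos: [0.4609, -0.2724, 0.0383]
eef_rot: [[-0.919, 0.393, -0.0], [0.393, 0.919, 0.0], [0.0, 0.0, -1.0]]
contact_force: [-0.4, -0.2, 0.4]
finger_gap: 0.648
grip_force: 0.0
```

```bash
python3 m7.py w17 .064
```

```text
17.1333 [ 0.46187162 -0.27325208  0.03955328] 156.80619848639176 -0.1294443721899474
[ 299  225   41  195 7211] ztop 0.0635 depth rect ((0.45959630608558655, -0.2719671428203583), (0.014061019755899906, 0.07417473942041397), 66.65864562988281)
 plane rect ((0.47629743814468384, -0.2793435752391815), (0.013219201005995274, 0.034431420266628265), 66.85063934326172)
```

>>> move_arm:
  moves:
    - {"x": -0.003,"y": 0.001,"z": 0,"turn": 0,"grip": -1}
    - {"x": 0,"y": 0,"z": 0,"turn": 0,"grip": -1}
    - {"x": 0,"y": 0,"z": 0,"turn": 0,"grip": -1}
    - {"x": 0,"y": 0,"z": 0,"turn": 0,"grip": -1}
    - {"x": 0,"y": 0,"z": 0,"turn": 0,"grip": -1}
    - {"x": 0,"y": 0,"z": 0,"turn": 0,"grip": -1}
    - {"x": 0,"y": 0,"z": 0,"turn": 0,"grip": -1}
    - {"x": 0,"y": 0,"z": 0,"turn": 0,"grip": -1}
    - {"x": 0,"y": 0,"z": 0,"turn": 0,"grip": -1}

```text
clock: 17.88
ee_pos: [0.4601, -0.2733, 0.0393]
eef_rot: [[-0.919, 0.395, 0.002], [0.395, 0.919, -0.001], [-0.003, -0.0, -1.0]]
contact_force: [-0.1, 1.2, 6.2]
finger_gap: 0.149
grip_force: 58.9
```

```bash
python3 m7.py w18 .064
```

```text
17.9333 [ 0.4600512  -0.27329667  0.03928726] 156.7264069931519 -0.12992520563844098
[ 301  225   40  194 6986] ztop 0.0636 depth rect ((0.4594666063785553, -0.27261582016944885), (0.014027324505150318, 0.07466624677181244), 66.71429443359375)
 plane rect ((0.47746339440345764, -0.28033483028411865), (0.012878762558102608, 0.03178910166025162), 65.84483337402344)
```

Gripped (gap .149 ≈ 14 mm). I'll lift and carry it to a spot where the wrist camera can see the stub again.

>>> move_arm:
  moves:
    - {"x": 0,"y": 0,"z": 0.1,"turn": 0,"grip": -1}
    - {"x": 0,"y": 0,"z": 0.1,"turn": 0,"grip": -1}
    - {"x": 0,"y": 0,"z": 0.1,"turn": 0,"grip": -1}
    - {"x": 0,"y": 0,"z": 0.1,"turn": 0,"grip": -1}
    - {"x": 0.0349,"y": 0.0831,"z": 0,"turn": -0.0892,"grip": -1}
    - {"x": 0.0349,"y": 0.0831,"z": 0,"turn": -0.0892,"grip": -1}
    - {"x": 0.0349,"y": 0.0831,"z": 0,"turn": -0.0892,"grip": -1}
    - {"x": 0.0349,"y": 0.0831,"z": 0,"turn": -0.0892,"grip": -1}
    - {"x": 0.0349,"y": 0.0831,"z": 0,"turn": -0.0892,"grip": -1}
    - {"x": 0.0349,"y": 0.0831,"z": 0,"turn": -0.0892,"grip": -1}
    - {"x": 0.0349,"y": 0.0831,"z": 0,"turn": -0.0892,"grip": -1}
    - {"x": 0.0349,"y": 0.0831,"z": 0,"turn": -0.0892,"grip": -1}
    - {"x": 0,"y": 0,"z": 0,"turn": 0,"grip": -1}
    - {"x": 0,"y": 0,"z": 0,"turn": 0,"grip": -1}
    - {"x": 0,"y": 0,"z": 0,"turn": 0,"grip": -1}

```text
clock: 19.18
ee_pos: [0.5703, -0.0069, 0.1973]
eef_rot: [[-0.569, 0.822, -0.001], [0.822, 0.569, -0.001], [0.0, -0.001, -1.0]]
contact_force: [-0.8, 0.1, -0.8]
finger_gap: 0.148
grip_force: 59.3
```

```bash
cat > m8.py <<'E'
from h import *
import sys
c=cam('wrist',sys.argv[1]);s=r.state()
p=s['ee_pos'];print(s['clock'],p,np.degrees(np.arctan2(s['eef_rot'][1,0],s['eef_rot'][0,0]))%360,s['grip_force'])
h=cv2.cvtColor(c['color'],cv2.COLOR_RGB2HSV)
m=cv2.inRange(h,(8,60,60),(34,255,255));n,l,st,ce=cv2.connectedComponentsWithStats(m)
for i in range(1,n):
    if st[i,4]<100: continue
    v,u=np.nonzero(l==i);D=depth(c,np.c_[u,v]);print(st[i],ce[i].round(),'hue',np.median(h[...,0][l==i]),'z',np.percentile(D[:,2],[5,50,95]).round(4))
    for nm,z,w in (('stub14',.097,.003),('tongue',.056,.003),('bar',p[2]+.0245,.004)):
        E=D[np.abs(D[:,2]-z)<w]
        if len(E)>60: print('  ',nm,len(E),cv2.minAreaRect(E[:,:2].astype(np.float32)),'med z',np.median(E[:,2]).round(4),'mean',E[:,:2].mean(0).round(4))
E
python3 m8.py w19
```

```text
19.2333 [ 0.57016403 -0.00751875  0.19740421] 124.60036108017833 59.322683215141296
[311 137  28  29 794] [324. 151.] hue 20.0 z [0.0792 0.0964 0.0979]
   stub14 531 ((0.5380564332008362, 0.04287109524011612), (0.014330174773931503, 0.014627386815845966), 34.392913818359375) med z 0.0968 mean [0.5379 0.0431]
[ 220  138   82   20 1589] [260. 147.] hue 23.0 z [0.0511 0.0562 0.0574]
   tongue 1482 ((0.49869048595428467, 0.015605404041707516), (0.06049622967839241, 0.013505593873560429), 34.425621032714844) med z 0.0562 mean [0.4986 0.0157]
[ 301  226   40  193 6968] [321. 320.] hue 14.0 z [0.2051 0.2215 0.2226]
   bar 6186 ((0.5698167681694031, -0.0065536461770534515), (0.014064949005842209, 0.07465298473834991), 34.7017822265625) med z 0.2216 mean [ 0.5672 -0.0027]
```

Stub at (.5380,.0429), 34.4°; handle at (.5698,−.0066), 34.7°. Move over the stub.

>>> move_arm:
  moves:
    - {"x": -0.0398,"y": 0.0619,"z": 0,"turn": -0.007,"grip": -1}
    - {"x": -0.0398,"y": 0.0619,"z": 0,"turn": 0,"grip": -1}
    - {"x": 0,"y": 0,"z": -0.045,"turn": 0,"grip": -1}
    - {"x": 0,"y": 0,"z": -0.045,"turn": 0,"grip": -1}
    - {"x": 0,"y": 0,"z": -0.045,"turn": 0,"grip": -1}
    - {"x": 0,"y": 0,"z": 0,"turn": 0,"grip": -1}
    - {"x": 0,"y": 0,"z": 0,"turn": 0,"grip": -1}
    - {"x": 0,"y": 0,"z": 0,"turn": 0,"grip": -1}
    - {"x": 0,"y": 0,"z": 0,"turn": 0,"grip": -1}

```text
clock: 19.98
ee_pos: [0.5399, 0.0421, 0.1452]
eef_rot: [[-0.563, 0.827, 0.003], [0.827, 0.563, 0.0], [-0.001, 0.002, -1.0]]
contact_force: [0.2, -0.9, -0.9]
finger_gap: 0.15
grip_force: 59.2
```

```bash
python3 m8.py w20
```

```text
20.0333 [0.53993622 0.04225403 0.14515239] 124.25040794152176 59.23426151275635
[ 301  225   40  193 6990] [321. 319.] hue 14.0 z [0.1525 0.1694 0.1705]
   bar 6166 ((0.5392237901687622, 0.042594630271196365), (0.0141516774892807, 0.07397519052028656), 34.1162109375) med z 0.1695 mean [0.5366 0.0464]
[ 201  229   94   25 1923] [242. 240.] hue 26.0 z [0.0483 0.0559 0.0572]
   tongue 1606 ((0.4992128312587738, 0.016547909006476402), (0.06145665794610977, 0.014742718078196049), 34.839900970458984) med z 0.056 mean [0.495  0.0146]
```

>>> move_arm:
  moves:
    - {"x": -0.0025,"y": 0.0007,"z": 0,"turn": 0,"grip": -1}
    - {"x": 0,"y": 0,"z": -0.015,"turn": 0,"grip": -1}
    - {"x": 0,"y": 0,"z": -0.015,"turn": 0,"grip": -1}
    - {"x": 0,"y": 0,"z": 0,"turn": 0,"grip": -1}
    - {"x": 0,"y": 0,"z": 0,"turn": 0,"grip": -1}

```text
clock: 20.45
ee_pos: [0.5373, 0.043, 0.1309]
eef_rot: [[-0.564, 0.826, -0.002], [0.826, 0.564, -0.0], [0.001, -0.001, -1.0]]
contact_force: [0.2, -0.4, -1.5]
finger_gap: 0.15
grip_force: 59.4
```

>>> move_arm:
  moves:
    - {"x": 0,"y": 0,"z": -0.01,"turn": 0,"grip": -1}
    - {"x": 0,"y": 0,"z": -0.01,"turn": 0,"grip": -1}
    - {"x": 0,"y": 0,"z": 0,"turn": 0,"grip": -1}
    - {"x": 0,"y": 0,"z": 0,"turn": 0,"grip": -1}

```text
clock: 20.78
ee_pos: [0.5376, 0.043, 0.1233]
eef_rot: [[-0.564, 0.826, -0.001], [0.826, 0.564, -0.0], [0.0, -0.001, -1.0]]
contact_force: [0.5, -0.5, -2.0]
finger_gap: 0.149
grip_force: 59.4
```

```bash
python3 m8.py w21
```

```text
20.8333 [0.53778883 0.04299501 0.12350505] 124.30349872764707 59.37409222126007
[ 301  225   40  194 6987] [321. 319.] hue 14.0 z [0.1305 0.1475 0.1486]
   bar 6172 ((0.5369367003440857, 0.043642230331897736), (0.014059900306165218, 0.07417088001966476), 34.46257400512695) med z 0.1476 mean [0.5344 0.0473]
[ 194  242   83   27 2037] [234. 255.] hue 26.0 z [0.0487 0.0559 0.0572]
   tongue 1717 ((0.49384358525276184, 0.013197476044297218), (0.0492265410721302, 0.014578353613615036), 35.42903137207031) med z 0.0561 mean [0.4933 0.0133]
```

>>> move_arm:
  moves:
    - {"x": 0,"y": 0,"z": -0.01,"turn": 0,"grip": -1}
    - {"x": 0,"y": 0,"z": -0.01,"turn": 0,"grip": -1}
    - {"x": 0,"y": 0,"z": -0.008,"turn": 0,"grip": -1}
    - {"x": 0,"y": 0,"z": -0.005,"turn": 0,"grip": -1}
    - {"x": 0,"y": 0,"z": 0,"turn": 0,"grip": -1}
    - {"x": 0,"y": 0,"z": 0,"turn": 0,"grip": -1}

```text
clock: 21.33
ee_pos: [0.5377, 0.043, 0.1102]
eef_rot: [[-0.564, 0.826, -0.001], [0.826, 0.564, -0.0], [0.0, -0.0, -1.0]]
contact_force: [-0.0, 0.1, -0.7]
finger_gap: 0.152
grip_force: 59.3
```

```bash
python3 m8.py w22; python3 -c "from station import r;print(r.state()['contact_force'])"
```

```text
21.3833 [0.53790322 0.04296679 0.11046869] 124.29901563358156 59.22997713088989
[ 301  225   40  193 6972] [321. 319.] hue 14.0 z [0.1173 0.1345 0.1356]
   bar 6148 ((0.5368915796279907, 0.0438307486474514), (0.014028907753527164, 0.07320129126310349), 34.329315185546875) med z 0.1346 mean [0.5345 0.0474]
[ 186  249   88   29 2309] [230. 263.] hue 26.0 z [0.0501 0.0559 0.0571]
   tongue 2018 ((0.49402371048927307, 0.012902447022497654), (0.04943810775876045, 0.014739126898348331), 34.275535583496094) med z 0.056 mean [0.4939 0.0134]
[ 0.59647603 -0.82972559 -1.29520699]
```

>>> move_arm:
  moves:
    - {"x": 0,"y": 0,"z": -0.002,"turn": 0,"grip": -1}
    - {"x": 0,"y": 0,"z": -0.002,"turn": 0,"grip": -1}
    - {"x": 0,"y": 0,"z": 0,"turn": 0,"grip": -1}
    - {"x": 0,"y": 0,"z": 0,"turn": 0,"grip": -1}

```text
clock: 21.72
ee_pos: [0.5382, 0.043, 0.1093]
eef_rot: [[-0.564, 0.826, 0.001], [0.826, 0.564, 0.0], [-0.0, 0.001, -1.0]]
contact_force: [-0.6, 1.8, -0.2]
finger_gap: 0.15
grip_force: 59.6
```

>>> move_arm:
  moves:
    - {"x": 0,"y": 0,"z": -0.002,"turn": 0,"grip": -1}
    - {"x": 0,"y": 0,"z": -0.002,"turn": 0,"grip": -1}
    - {"x": 0,"y": 0,"z": 0,"turn": 0,"grip": -1}
    - {"x": 0,"y": 0,"z": 0,"turn": 0,"grip": -1}

```text
clock: 22.05
ee_pos: [0.5383, 0.0431, 0.1092]
eef_rot: [[-0.564, 0.826, 0.002], [0.826, 0.564, 0.0], [-0.001, 0.002, -1.0]]
contact_force: [-2.8, 0.1, 10.3]
finger_gap: 0.151
grip_force: 60.9
```

Seated: 10 N up with no further travel. Turn counter-clockwise.

>>> move_arm:
  moves:
    - {"x": 0,"y": 0,"z": 0,"turn": 0.08,"grip": -1}
    - {"x": 0,"y": 0,"z": 0,"turn": 0.08,"grip": -1}
    - {"x": 0,"y": 0,"z": 0,"turn": 0.08,"grip": -1}
    - {"x": 0,"y": 0,"z": 0,"turn": 0.08,"grip": -1}
    - {"x": 0,"y": 0,"z": 0,"turn": 0.08,"grip": -1}
    - {"x": 0,"y": 0,"z": 0,"turn": 0.08,"grip": -1}
    - {"x": 0,"y": 0,"z": 0,"turn": 0.08,"grip": -1}
    - {"x": 0,"y": 0,"z": 0,"turn": 0.08,"grip": -1}
    - {"x": 0,"y": 0,"z": 0,"turn": 0,"grip": -1}
    - {"x": 0,"y": 0,"z": 0,"turn": 0,"grip": -1}

```text
clock: 22.88
ee_pos: [0.5384, 0.0427, 0.1092]
eef_rot: [[-0.892, 0.452, 0.002], [0.452, 0.892, -0.001], [-0.002, 0.0, -1.0]]
contact_force: [-3.6, -1.3, 8.6]
finger_gap: 0.151
grip_force: 60.9
```

```bash
python3 m8.py w23; python3 -c "
from station import r
s=r.state();print(s['contact_force'],s['moment'])"
```

```text
22.9333 [0.53833087 0.04273062 0.10918278] 153.09719887659483 60.88893234729767
[ 301  225   41  193 7021] [321. 319.] hue 14.0 z [0.1163 0.1334 0.1345]
   bar 6199 ((0.5377963781356812, 0.0434534028172493), (0.014178966172039509, 0.07440207153558731), 63.0766716003418) med z 0.1335 mean [0.5337 0.0455]
[ 184  240   91   34 2488] [229. 256.] hue 27.0 z [0.0487 0.0559 0.0572]
   tongue 2112 ((0.5104800462722778, -0.0021343082189559937), (0.050403594970703125, 0.014898153953254223), 58.79373550415039) med z 0.056 mean [ 0.51   -0.0017]
[-4.19639854 -0.85063994  9.65525894] [-0.33987734  0.79011005  0.04628376]
```

>>> move_arm:
  moves:
    - {"x": 0,"y": 0,"z": 0,"turn": 0.08,"grip": -1}
    - {"x": 0,"y": 0,"z": 0,"turn": 0.08,"grip": -1}
    - {"x": 0,"y": 0,"z": 0,"turn": 0.08,"grip": -1}
    - {"x": 0,"y": 0,"z": 0,"turn": 0.08,"grip": -1}
    - {"x": 0,"y": 0,"z": 0,"turn": 0.08,"grip": -1}
    - {"x": 0,"y": 0,"z": 0,"turn": 0.08,"grip": -1}
    - {"x": 0,"y": 0,"z": 0,"turn": 0.08,"grip": -1}
    - {"x": 0,"y": 0,"z": 0,"turn": 0.08,"grip": -1}
    - {"x": 0,"y": 0,"z": 0,"turn": 0.08,"grip": -1}
    - {"x": 0,"y": 0,"z": 0,"turn": 0,"grip": -1}
    - {"x": 0,"y": 0,"z": 0,"turn": 0,"grip": -1}

```text
clock: 23.85
ee_pos: [0.5384, 0.0422, 0.1092]
eef_rot: [[-0.995, -0.096, 0.002], [-0.096, 0.995, -0.002], [-0.002, -0.002, -1.0]]
contact_force: [-2.5, -2.2, 9.8]
finger_gap: 0.151
grip_force: 60.9
```

```bash
python3 m8.py w24; python3 -c "
from station import r
s=r.state();print(s['contact_force'],s['moment'])"
```

```text
23.9 [0.53841352 0.04218138 0.1091931 ] 185.47819508934498 60.87092578411102
[ 301  225   40  194 7019] [320. 320.] hue 14.0 z [0.1161 0.1334 0.1345]
   bar 6192 ((0.5377296209335327, 0.0430469810962677), (0.07398757338523865, 0.014128332026302814), 5.409521579742432) med z 0.1335 mean [0.5335 0.0426]
[ 184  236   92   36 2498] [229. 253.] hue 25.0 z [0.0483 0.0558 0.057 ]
   tongue 2103 ((0.5377309918403625, -0.009646091610193253), (0.050023291260004044, 0.014732521027326584), 89.67678833007812) med z 0.056 mean [ 0.5371 -0.0098]
[  0 466  13  14 119] [  4. 472.] hue 24.0 z [-0.0002  0.0048  0.0129]
[-3.58907088 -1.66673772  9.70668856] [-0.55571815  0.66141258  0.00860853]
```

>>> move_arm:
  moves:
    - {"x": 0,"y": 0,"z": 0,"turn": 0.04,"grip": -1}
    - {"x": 0,"y": 0,"z": 0,"turn": 0.04,"grip": -1}
    - {"x": 0,"y": 0,"z": 0,"turn": 0.04,"grip": -1}
    - {"x": 0,"y": 0,"z": 0,"turn": 0.03,"grip": -1}
    - {"x": 0,"y": 0,"z": 0,"turn": 0,"grip": -1}
    - {"x": 0,"y": 0,"z": 0,"turn": 0,"grip": -1}

```text
clock: 24.4
ee_pos: [0.5384, 0.0421, 0.1092]
eef_rot: [[-0.977, -0.211, 0.002], [-0.211, 0.977, -0.002], [-0.002, -0.002, -1.0]]
contact_force: [-3.2, -1.1, 10.2]
finger_gap: 0.151
grip_force: 60.9
```

```bash
python3 m8.py w25; python3 -c "
from station import r
s=r.state();print(s['contact_force'],s['moment'])"
```

```text
24.45 [0.53839869 0.04204976 0.10916054] 192.17877742149093 60.88596224784851
[ 301  225   41  194 7023] [321. 319.] hue 14.0 z [0.1156 0.1334 0.1345]
   bar 6198 ((0.5379347205162048, 0.04300221428275108), (0.07423026859760284, 0.014078228734433651), 11.907585144042969) med z 0.1335 mean [0.5336 0.0421]
[ 185  233   91   38 2486] [229. 251.] hue 25.0 z [0.0489 0.0558 0.057 ]
   tongue 2127 ((0.5429417490959167, -0.00948096439242363), (0.015709852799773216, 0.05054599419236183), 5.2277750968933105) med z 0.0559 mean [ 0.542  -0.0097]
[  0 443  10  37 278] [  3. 462.] hue 24.0 z [-0.0006  0.0042  0.01  ]
[-2.47207953 -2.1625498   9.50776697] [-0.58680737  0.70253338 -0.23086539]
```

>>> move_arm:
  moves:
    - {"x": 0,"y": 0,"z": 0,"turn": 0.03,"grip": -1}
    - {"x": 0,"y": 0,"z": 0,"turn": 0.03,"grip": -1}
    - {"x": 0,"y": 0,"z": 0,"turn": 0,"grip": -1}
    - {"x": 0,"y": 0,"z": 0,"turn": 0,"grip": -1}

```text
clock: 24.78
ee_pos: [0.5385, 0.0421, 0.1092]
eef_rot: [[-0.967, -0.255, 0.002], [-0.255, 0.967, -0.001], [-0.002, -0.002, -1.0]]
contact_force: [-3.5, -1.2, 9.5]
finger_gap: 0.151
grip_force: 62.2
```

```bash
python3 m8.py w26; python3 -c "
from station import r
s=r.state();print(s['contact_force'],s['moment'])"
```

```text
24.8333 [0.53846204 0.04204069 0.1091817 ] 194.75893522362517 62.15494751930237
[ 302  225   41  194 7002] [321. 319.] hue 14.0 z [0.1157 0.1334 0.1345]
   bar 6169 ((0.5379124879837036, 0.042935874313116074), (0.07412925362586975, 0.01406794972717762), 13.668854713439941) med z 0.1335 mean [0.5336 0.0419]
[ 184  228   93   41 2535] [229. 248.] hue 24.0 z [0.0488 0.0559 0.0571]
   tongue 2152 ((0.5425631999969482, -0.0096698347479105), (0.01509554497897625, 0.05059639364480972), 5.573387622833252) med z 0.056 mean [ 0.5422 -0.0097]
[-2.6653572  -1.41120214  9.18905793] [-0.52761075  0.62580034 -0.90619901]
```

At the stop: moment −0.9 N·m, tongue unmoved at 95.4° (square across the mouth). I'll ease off, release and rise.

>>> move_arm:
  moves:
    - {"x": 0,"y": 0,"z": 0.0015,"turn": -0.035,"grip": -1}
    - {"x": 0,"y": 0,"z": 0,"turn": -0.035,"grip": -1}
    - {"x": 0,"y": 0,"z": 0,"turn": 0,"grip": -1}
    - {"x": 0,"y": 0,"z": 0,"turn": 0,"grip": -0.1}
    - {"x": 0,"y": 0,"z": 0,"turn": 0,"grip": -0.1}
    - {"x": 0,"y": 0,"z": 0,"turn": 0,"grip": -0.1}
    - {"x": 0,"y": 0,"z": 0,"turn": 0,"grip": -0.1}
    - {"x": 0,"y": 0,"z": 0.03,"turn": 0,"grip": -0.1}
    - {"x": 0,"y": 0,"z": 0.06,"turn": 0,"grip": -0.1}
    - {"x": 0,"y": 0,"z": 0.09,"turn": 0,"grip": -0.1}
    - {"x": 0,"y": 0,"z": 0.09,"turn": 0,"grip": -0.1}
    - {"x": -0.08,"y": 0,"z": 0.03,"turn": 0,"grip": -0.1}
    - {"x": -0.08,"y": 0,"z": 0,"turn": 0,"grip": -0.1}
    - {"x": 0,"y": 0,"z": 0,"turn": 0,"grip": -0.1}
    - {"x": 0,"y": 0,"z": 0,"turn": 0,"grip": -0.1}
    - {"x": 0,"y": 0,"z": 0,"turn": 0,"grip": -0.1}

```text
clock: 26.17
ee_pos: [0.4742, 0.0431, 0.228]
eef_rot: [[-0.979, -0.205, 0.001], [-0.205, 0.979, 0.0], [-0.001, -0.0, -1.0]]
contact_force: [0.3, 0.9, -0.6]
finger_gap: 0.452
grip_force: 0.0
```

```bash
python3 m8.py w27; python3 - <<'E'
from h import *
c=cam('scene','s9');h=cv2.cvtColor(c['color'],cv2.COLOR_RGB2HSV)
m=cv2.inRange(h,(8,150,80),(34,255,255));n,l,st,ce=cv2.connectedComponentsWithStats(m)
for i in range(1,n):
    if st[i,4]>30:
        v,u=np.nonzero(l==i);D=depth(c,np.c_[u,v]);print(ce[i].round(),st[i,4],np.median(h[...,0][l==i]),np.percentile(D,[5,50,95],axis=0).round(3).tolist())
E
```

```text
26.2167 [0.47466316 0.04309666 0.22787958] 191.8092856986448 0.0
[221 260  58  23 989] [249. 271.] hue 26.0 z [0.048  0.0557 0.0571]
   tongue 808 ((0.5429447293281555, -0.008935773745179176), (0.015963632613420486, 0.05103905871510506), 5.2006707191467285) med z 0.0559 mean [ 0.5417 -0.0091]
[ 291  260   25  105 2110] [302. 311.] hue 18.0 z [0.0995 0.1331 0.1345]
[   0  393   79   82 3387] [ 27. 426.] hue 24.0 z [0.0021 0.0198 0.0535]
   tongue 130 ((0.8105584979057312, -0.2478405088186264), (0.006693607661873102, 0.05095413699746132), 0.226309671998024) med z 0.054 mean [ 0.8104 -0.2472]
[273.  35.] 1286 15.0 [[-0.705, 0.934, -0.237], [-0.609, 0.968, -0.086], [-0.515, 1.004, 0.03]]
[390.  52.] 6209 13.0 [[-0.464, 1.465, -0.494], [-0.246, 1.477, -0.258], [-0.097, 1.564, -0.057]]
[428.   2.] 89 12.0 [[-0.133, 1.472, 0.005], [-0.099, 1.533, 0.035], [-0.094, 1.592, 0.055]]
[454.   6.] 175 13.0 [[-0.105, 1.734, -0.115], [-0.099, 1.813, -0.067], [-0.092, 1.897, -0.026]]
[593.  14.] 1876 15.0 [[0.487, 1.403, 0.183], [0.66, 1.411, 0.234], [0.754, 1.455, 0.304]]
[242.  44.] 636 15.0 [[-0.87, 0.926, -0.382], [-0.814, 0.936, -0.192], [-0.769, 0.989, -0.022]]
[445.  45.] 447 13.0 [[-0.105, 1.727, -0.377], [-0.099, 1.798, -0.287], [-0.092, 1.891, -0.187]]
[435.  92.] 285 13.0 [[-0.104, 1.722, -0.657], [-0.099, 1.794, -0.584], [-0.091, 1.888, -0.494]]
[101. 101.] 539 21.0 [[-0.851, 0.094, -0.187], [-0.841, 0.148, -0.146], [-0.833, 0.205, -0.109]]
[494. 128.] 402 9.0 [[0.603, 0.584, 0.133], [0.638, 0.618, 0.136], [0.672, 0.655, 0.138]]
[343. 230.] 436 12.0 [[0.509, 0.03, 0.099], [0.542, 0.038, 0.124], [0.574, 0.051, 0.136]]
[330. 261.] 143 26.0 [[0.536, -0.035, 0.049], [0.544, -0.008, 0.056], [0.552, 0.022, 0.059]]
[368. 443.] 4597 28.0 [[0.815, -0.349, 0.002], [0.855, -0.272, 0.006], [0.907, -0.214, 0.056]]
```

```bash
python3 -c "
from station import r
print(r.sign_off())"
```

```text
the job is handed in; nothing more can be done
None
```

The job is handed in: the plate is fully home and flush with the mouth, the tongue is turned across the mouth to its stop, and the released handle is seated on the stub. It took about 26 s of robot time, and I saw no sign that other things on the table had moved, though I did not re-measure them.

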